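# Put a lens ring away and clamp the lens case shut with its wire bail

### The job

Put the loose lens ring flat into the free front half of the open lens case, turned so that it fits beside the ring already lying there. Shut the lid, then swing the wire bail up and push it over the sprung humps on the lid until it snaps into the groove behind them and clamps the lid shut. Leave the case clamped, and do not disturb the loupe and the round tin standing nearby.

Things in the scene. Friction and masses are not known exactly. Their poses are not given: they have to be found in the camera images.
- case: Base of a low aluminium lens case, screwed down, 128 (its x, from -61 to +67) x 104 (its y) mm. Origin: on its underside, below the middle of the tray; x runs lengthwise from the bail end (-x) to the lid hinge (+x), z up. The tray is 101 (x) x 64 (y) mm inside, floor 16 mm and rim (4 mm wide) 20 mm above the origin; outside the rim all is below 17 mm.
- tray_space (a point): Centre of the free front half of the tray, 24.5 mm to -x of the case's origin, at the height where the ring's centre ends (20 mm above the case's origin). Free space there: about 54 mm along the case's x, 64 mm along its y. Axes as the case's.
- ring_centre (a point): Centre of the loose black lens ring, half-way up its 8 mm height. 58 mm long (its x) over the flat grip tab at its -x end (10 long, 14 wide, 2 to 7 mm above the underside), 50 mm across. 40 g; can be gripped lengthwise by its upper half. In the tray its length must lie across the case (along the case's y, tab either way); lengthwise along the case's x it does not fit.
- inner_centre (a point): Centre of the other lens ring (54 x 46 mm, 8 mm high, same shape), half-way up. It lies loose in the rear half of the tray, its length already across the case; it stays there.
- lid (a joint): Lid hinge, rad: 0 shut, about 1.9 wide open (leaning back). It is stiff (friction 0.12 N m) and stays where it is left.
- lid_hinge (a point): Middle of the lid's hinge line, 58 mm to +x of the case's origin and 16 mm above it; the hinge line runs along the case's y.
- lid_middle (a point): Middle of the lid plate's outer face, 58 mm from the hinge line. The grey lid is 118 mm long, 80 mm wide, 16 mm deep; shut, its upper face is 32 mm above the case's origin. Axes turn with the lid: z is the outer face's outward normal, -x points to the free end, on whose third the humps stand.
- bail (a joint): Bail hinge, rad: 0 lying level towards -x of the case, 1.57 upright, stop at 1.70. Its hinge has friction (0.06 N m) and stays where it is left. With the lid shut the bar meets the humps at about 1.1, passes their crest at about 1.41, and lies in the groove above about 1.48.
- bail_hinge (a point): Middle of the bail's hinge line, 35 mm to -x of the case's origin and 10 mm above it; the line runs along the case's y.
- bail_bar (a point): Middle of the bail's cross-bar: a straight 8 mm thick black bar, 72 mm long along the case's y, 56 mm from the hinge line, carried by two steel wire arms.
- cam (a joint): How far the sprung bridge with two humps on the lid is pressed down, m (0 free, 0.007 at most; 3.5 N/mm; about 4 mm at the crest, 1.5 to 2.5 mm with the bar in the groove). The 48 mm between the humps are free. A cross wall behind the groove, 12 to 18 mm to +x of the bail's hinge line, bars fingers that pinch the bar: push its front side between the humps along its arc, about 8 to 15 N.
- loupe_centre (a point): Black loupe, 39 mm wide, 40 mm high, standing; a bystander. Centre.
- tin_centre (a point): Round tin, 67 mm wide, 24 mm high; a bystander. Centre.
There are look-alikes about, which are no part of the job. Several things have the shape of the case; the one meant has the colours described above.

How it is judged (in metres and radians):
On the way, in this order (a step that is already met when the one before it is completed fails the run):
1. the loose ring is laid in the front half of the tray and let go (x of ring_centre in the frame of tray_space between -0.01 and 0.01 m and y of ring_centre in the frame of tray_space between -0.01 and 0.01 m and z of ring_centre in the frame of tray_space below 0.006 m and angle between ring_centre's own z axis and vertical below 0.2 rad and value of joint lid above 1 rad and contact force between the fingers and loose_ring below 0.1 N), for 0.2 s.
2. the lid is shut over the rings (value of joint lid below 0.03 rad and value of joint bail below 1.3 rad), for 0.2 s.
At the end, for the whole second after the job is handed in: Both rings lie flat in the tray, the loose one in the front half (centre within 6 mm lengthwise and 7 mm across of its space's middle); lid shut (under 0.03 rad); bail at rest behind the humps (over 1.46 rad), pressing their bridge down over 1 mm (x of ring_centre in the frame of tray_space between -0.006 and 0.006 m and y of ring_centre in the frame of tray_space between -0.007 and 0.007 m and z of ring_centre in the frame of tray_space between -0.003 and 0.0025 m and angle between ring_centre's own z axis and vertical below 0.06 rad and value of joint lid below 0.03 rad and value of joint bail above 1.46 rad and value of joint cam above 0.001 m and velocity of joint bail below 0.05 rad/s and z of inner_centre in the frame of case below 0.0225 m and x of inner_centre in the frame of case above 0 m); the robot touches nothing.
It fails at once if a bystander is knocked away (more than 15 mm) (distance of any of loupe_centre, tin_centre from where it was at the start of the episode above 0.015 m).
It also fails if it takes over 72 s, if anything falls off the work surface, if the arm or the gripper's body presses on something with over 40 N, if the wrist force passes 120 N, or if a joint passes its speed limit or range.

### The arm

A 6-joint arm with a two-finger parallel gripper is mounted at the origin on a cart in front of the work surface, level with it; the furniture and walls round the work are solid. World frame = base frame: x ahead of the robot, y to its left, z up, the work surface at z = 0. Lengths are in mm, angles in rad, forces in N, time in s.
With the tool pointing down it reaches from about 350 to 875 mm from the base axis. Payload 4.2 kg.
Tool frame: the origin (TCP) lies on the centre line of the jaws, within the pads' length; the fingertips stand 14 mm ahead of it and the grasp point (between the pads) lies 5 mm behind it (tcp_to_tips is the distance from the TCP to the fingertips, in mm); z points along the fingers, y is the direction in which the jaws open and shut (so a half turn about z gives the same grasp; the last joint's range is limited). The gripper opens to 85 mm and grips with 20 to 120 N. Pads are 22 mm wide; open, the fingers measure 114 mm over their backs; the gripper's body (76 mm by 85 mm) begins 54 mm behind the grasp point. The pads swing forward as they close: fully open they stand 13 mm farther back than shut.
Start: joints at [-0.986, 0.385, 0.008, 0, -1.194, -0.259], TCP at [200.057, -592.095, 219.512] pointing down, gripper open.
Joint ranges: [-3.14, 3.14], [-1.21, 2.06], [-1.07, 1.41], [-3.16, 2.05], [-2.99, -0.16], [-3.1, 3.1]. Speed limits (rad/s): [2.79, 2.79, 3.14, 3.14, 3.14, 3.14].

### API

Orientations are given as a unit quaternion [x, y, z, w].
In Python, from bench import read_state, get_image, job_done, tcp_to_tips gives the robot as it stands. The module is installed in compiled form; this text tells all that it offers.
- The arm moves only by the tool play_rows, never from a script. Its argument "targets" is a list of rows, each an object of numbers: "gripper": the gripper's target within -1 to 1 (shut at 1, half-way at 0, fully open at -1); "tx", "ty", "tz": the shift along the tool's x, y, z scaled (see below); "spin": the turn about the tool's z scaled (see below). A call has 1 to 12 rows; each row is the pose to reach, as a shift and turn from the pose commanded when the call began, along the tool's axes at that moment; what a row does not reach only later rows make up. The controller multiplies each number of a shift by 0.25 m and each number of a turn by pi/4 rad. A row lasts 1/8 s, in which the tool goes at most 62.5 mm and 10.7 degrees, less where a joint would pass 70% of its speed; a pose out of reach is approached as far as the arm can. A call with a number of a shift or a turn outside -1 to 1 is refused whole. A call with a gripper value outside its range is refused whole. The fingers move at their own pace and stop on an object; the grip force is fixed at half the most. Time passes only in rows, so rows that repeat a pose let the fingers close. It gives the time, the measured TCP pose, the force and the opening at its end, in the units of the state.
- read_state(): the state, without advancing time (a new reading comes with each control period).
- get_image(name): name is "side" or "top"; returns a dict with "frame" (384x512x3 uint8, red, green, blue), "depth" (384x512 float32, mm along the optical axis (not along the pixel's ray), 0 where there is no reading), "mtx" (3x3 intrinsics, pixels), "k1" (the pictures are not rectified: a ray, as slopes to the right and down, at radius r is drawn at 1 + k1 r^2 times it, then the intrinsics apply), "world_to_cam" (4x4, takes a point from world to camera coordinates). Camera axes: x right, y up, looking along -z (the intrinsics and any distortion apply to the point x, -y, -z); pixel columns grow to the right and rows downward; lengths in mm; the calibration is good to about 2 mm. A picture is of the moment at which its call begins.
- job_done(): hands the job in, once; it reports no verdict.
The state is a dict: "clock": time; "joints": joint angles; "joint_vel": joint speeds; "joint_efforts": joint torques, N m; "position": TCP position; "ee_rot": TCP orientation; "contact_force": force on the tool from outside, world axes, zero at the start; "wrist_torque": the same for the moment, N m; "gripper_width": finger opening in mm.
Only numpy, scipy, OpenCV 4.12 (cv2) and the standard library are available. Lean on these libraries where they do the work, as an engineer would, in place of code of your own. Each camera call takes 0.05 s, during which the arm holds its last target.

## Working session

There is one attempt and no reset: what is moved stays moved. The work goes in short steps, Python scripts to look and compute and a tool call to move; the robot and the scene stay as the last step left them, time stands still between calls to the robot, and variables do not carry over. Pictures are saved under pics/ and viewed, and the job is handed in when it is done.

Besides the shell and the picture viewer there is one more tool, called as name(argument=value, ...), one argument or row to a line, values as JSON. play_rows: Moves the arm, as the interface text tells. Its arguments: {"type":"object","properties":{"targets":{"type":"array","items":{"type":"object","properties":{"gripper":{"type":"number"},"tx":{"type":"number","minimum":-1,"maximum":1},"ty":{"type":"number","minimum":-1,"maximum":1},"tz":{"type":"number","minimum":-1,"maximum":1},"spin":{"type":"number","minimum":-1,"maximum":1}}}}},"required":["targets"]}

```bash
mkdir -p pics; cat > h.py <<'E'
import numpy as np, cv2, json
from bench import read_state, get_image, job_done, tcp_to_tips
def look(n,name):
    im=get_image(n); cv2.imwrite('pics/%s.png'%name, im['frame'][:,:,::-1]); np.savez('pics/%s.npz'%name,**{k:np.array(v) for k,v in im.items()}); return im
def load(name): 
    d=np.load('pics/%s.npz'%name); return {k:d[k] for k in d}
def und(im,uv):
    K=np.array(im['mtx']); uv=np.atleast_2d(np.array(uv,float))
    # ray slopes
    return cv2.undistortPoints(uv[:,None,:],K,np.array([float(im['k1']),0,0,0]))[:,0]
def plane(im,uv,z):
    s=und(im,uv); T=np.array(im['world_to_cam']); R=T[:3,:3];t=T[:3,3]
    d=np.c_[s[:,0],-s[:,1],-np.ones(len(s))]@R; c=-R.T@t
    return c+d*((z-c[2])/d[:,2])[:,None]
def dep(im,uv):
    uv=np.atleast_2d(uv).astype(int); s=und(im,uv);T=np.array(im['world_to_cam']); R=T[:3,:3];t=T[:3,3]
    D=im['depth'][uv[:,1],uv[:,0]].astype(float)
    p=np.c_[s[:,0]*D,-s[:,1]*D,-D]; return (p-t)@R
def proj(im,P):
    P=np.atleast_2d(np.array(P,float));T=np.array(im['world_to_cam']);c=P@T[:3,:3].T+T[:3,3]
    a=c[:,0]/-c[:,2];b=-c[:,1]/-c[:,2];f=1+float(im['k1'])*(a*a+b*b);K=np.array(im['mtx'])
    return np.c_[K[0,0]*a*f+K[0,2],K[1,1]*b*f+K[1,2]]
E
python3 - <<'E'
from h import *
for n in('side','top'):
    im=look(n,n+'0'); print(n,im['mtx'],im['k1'],im['world_to_cam'])
print(read_state(),tcp_to_tips)
E
```

```text
side [[385.90040412   0.         250.28188118]
 [  0.         385.90040412 192.06069966]
 [  0.           0.           1.        ]] -0.06504001228128455 [[-8.60915905e-01 -5.08288263e-01  2.16066158e-02  4.86024337e+02]
 [ 2.30684875e-01 -3.52165736e-01  9.07063274e-01 -2.21689215e+02]
 [-4.53440506e-01  7.85889519e-01  4.20439498e-01 -6.18044188e+02]
 [ 0.00000000e+00  0.00000000e+00  0.00000000e+00  1.00000000e+00]]
top [[424.08420143   0.         255.43831792]
 [  0.         424.08420143 193.15908331]
 [  0.           0.           1.        ]] -0.020925141500706304 [[-1.87968365e-02 -9.99613897e-01  2.04630258e-02 -7.26393408e+01]
 [ 9.87830974e-01 -1.54070605e-02  1.54766238e-01 -6.18926946e+02]
 [-1.54391207e-01  2.31231263e-02  9.87739174e-01 -8.97692628e+02]
 [ 0.00000000e+00  0.00000000e+00  0.00000000e+00  1.00000000e+00]]
{'clock': 0.1, 'joints': array([-9.86395273e-01,  3.85505137e-01,  6.79290901e-03, -3.87466711e-04,
       -1.19399006e+00, -2.58617291e-01]), 'joint_vel': array([-6.34599024e-04, -1.78284003e-03,  4.26624653e-03,  2.45875726e-03,
        3.14550697e-05,  5.65548971e-04]), 'joint_efforts': array([-6.50512357e-04, -3.93318236e+01,  1.88928097e+01,  4.19792667e+00,
       -2.59213477e-03,  1.16199983e-07]), 'position': array([ 199.88357345, -591.62579064,  218.53456337]), 'ee_rot': array([-1.62101894e-01,  9.86773548e-01,  9.43242220e-04, -2.25587451e-04]), 'contact_force': array([-0.151305  , -0.51688019,  0.2209746 ]), 'wrist_torque': array([-0.05100913,  0.01973023,  0.02724357]), 'gripper_width': 85.13072832160479} 14.0
```

View pics/side0.png

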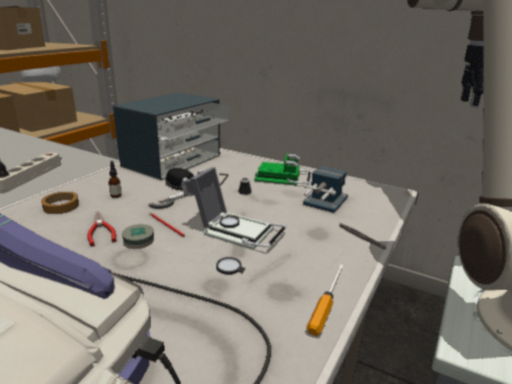

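View pics/top0.png

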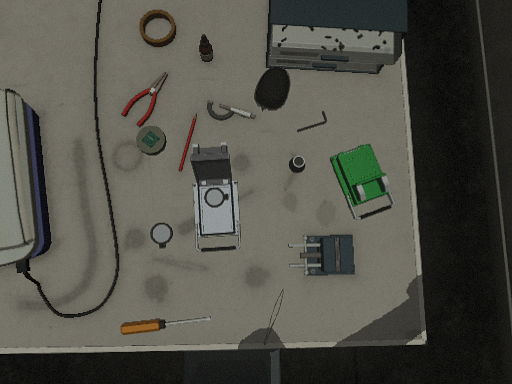

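The side view shows the case around (240,225) with its lid up, the loose ring at (230,266) and the tin at (138,235). In the top view the case is at (217,215), the loose ring at (161,234) with its tab downward, the loupe at (297,163) and the tin at (151,140). I'll zoom in.

```bash
python3 - <<'E'
from h import *
im=load('top0')['frame'][:,:,::-1]
c=im[135:270,130:260]; cv2.imwrite('pics/t0z.png',cv2.resize(c,None,fx=4.4,fy=4.4,interpolation=cv2.INTER_CUBIC))
im=load('side0')['frame'][:,:,::-1]
c=im[155:285,170:310]; cv2.imwrite('pics/s0z.png',cv2.resize(c,None,fx=4.5,fy=4.5,interpolation=cv2.INTER_CUBIC))
E
```

```text
(no output)
```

View pics/t0z.png

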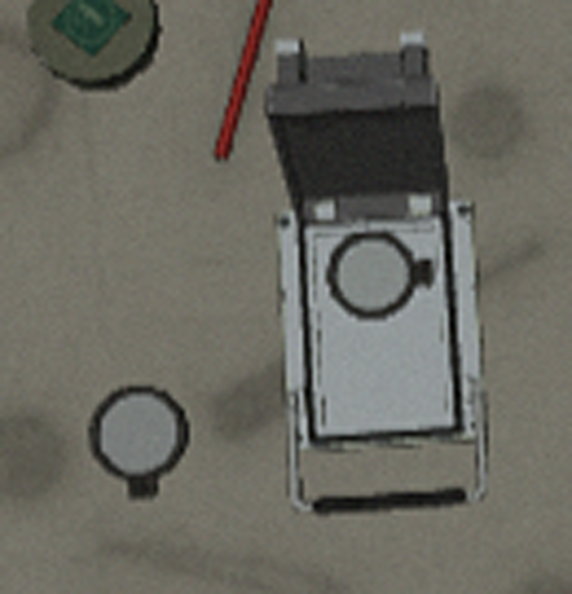

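View pics/s0z.png

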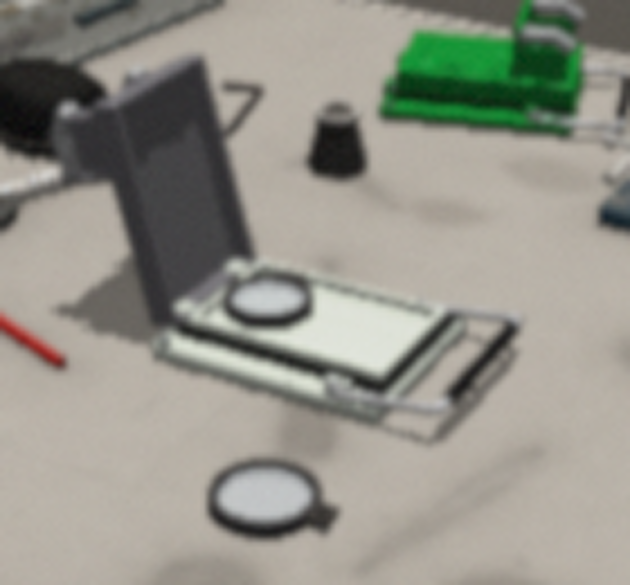

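```bash
python3 - <<'E'
from h import *
im=load('top0')
def Z(p): return [(130+(a+.5)/4.4-.5,135+(b+.5)/4.4-.5) for a,b in p]
f=im['frame'].astype(float); g=f.mean(2)
# loose ring: dark pixels
m=((g[215:255,140:185]<60)).astype(np.uint8)
ys,xs=np.nonzero(m); print(len(ys))
P=plane(im,np.c_[xs+140,ys+215],8.); print(P.min(0),P.max(0))
for r in g[222:250:1,149:174].astype(int): print(' '.join('%3d'%v for v in r))
print('rimquad20',plane(im,Z([(303,215),(440,218),(458,430),(313,437)]),20).round(1))
print('base12 lines',plane(im,Z([(280,215),(292,440),(470,205),(478,440)]),15).round(1))
print('screws',plane(im,Z([(283,222),(463,210)]),17).round(1))
print('bar',plane(im,Z([(315,506),(465,494)]),13).round(1))
print('inner',plane(im,Z([(371,274)]),23).round(1))
print(dep(im,Z([(140,430),(371,274),(380,380),(390,500),(290,350),(360,150),(287,45),(412,40),(350,95),(350,70)])).round(1))
E
```

```text
138
[503.13997468 108.47073274   8.        ] [558.16041109 158.78795601   8.        ]
106 113 107 113 108 112 116 114 103 105  90  92  92  92  89  88 103 114 113 110 109 111 103 102 105
114 112 114 114 112 118 101  96  56  58  27  29  27  34  33  36  73  93  88 109 112 111 108 105 106
106 108 116 113 114 103  59  35  30  52  65  77  72  80  75  70  39  36  31  86 113 111 110 108 110
110 110 115 116 104  62  27  44  70  85 116 128 125 126 126 115  82  60  42  33  98 112 105 104 105
110 110 114 101  62  42  41  87 132 127 123 124 122 124 125 123 126 105  71  36  31  91 112 106 104
111 109 106  59  38  40  91 126 124 122 122 122 122 123 124 124 124 124 116  58  36  36  93 112 104
109 113  82  47  27  85 126 124 122 121 124 119 120 119 122 125 122 120 124 106  60  30  25 113 106
114 109  52  33  64 123 124 123 121 121 122 122 122 120 125 123 123 120 122 129  99  43  19 107 110
112  86  40  29 114 124 120 121 123 124 119 120 121 121 123 119 123 121 124 124 110  39  28  70 112
111  81  50  32 127 124 123 123 121 125 120 123 122 124 118 120 118 122 120 123 127  49  37  31 108
111  49  41  4
[... 1614 characters left out ...]
110 110 112  86  75  83  78  88  83 115 111 113 109 114 111 113 112 108
111 110 105 111 107 107 110 106 109 110 112 110 117 115 113 111 112 114 110 111 113 109 112 111 113
rimquad20 [[646.7  46.9  20. ]
 [644.  -24.8  20. ]
 [533.  -33.   20. ]
 [530.7  41.5  20. ]]
base12 lines [[647.8  59.5  15. ]
 [529.6  52.9  15. ]
 [651.7 -40.5  15. ]
 [528.  -43.1  15. ]]
screws [[643.7  57.7  17. ]
 [648.7 -36.8  17. ]]
bar [[495.6  41.2  13. ]
 [500.4 -36.   13. ]]
inner [[614.5  11.2  23. ]]
[[537.5 134.    6.5]
 [616.7  13.4  22.3]
 [562.    9.4  17.7]
 [498.3   2.6  22.2]
 [577.5  56.    8.4]
 [672.6  14.2  66.4]
 [746.5  60.1  -1. ]
 [716.  -15.2 113.3]
 [684.4  13.1 128.2]
 [708.9  17.   84. ]]
```

```bash
python3 - <<'E'
from h import *
im=load('top0')
c=im['frame'][178:255,188:246,::-1]; cv2.imwrite('pics/t0zz.png',cv2.resize(np.clip(c*1.5,0,255).astype(np.uint8),None,fx=7.7,fy=7.7,interpolation=cv2.INTER_CUBIC))
# depth points in local guess frame
yaw=.06;o=np.array([588.5,7.8]);
v,u=np.mgrid[170:262,185:250]; uv=np.c_[u.ravel(),v.ravel()]
P=dep(im,uv); c_,s_=np.cos(yaw),np.sin(yaw); L=(P[:,:2]-o)@np.array([[c_,-s_],[s_,c_]])
np.set_printoptions(linewidth=250)
def row(sel,k,b): 
    for x in b:
        q=sel&(abs(L[:,k]-x)<1.5); print(x, P[q,2].round(0).astype(int)[:8] if 0 else (q.sum(),np.median(P[q,2]).round(1) if q.any() else None),end=' ')
    print()
row((abs(L[:,1])<20),0,range(-100,80,3))
row((abs(L[:,0]+20)<20),1,range(-66,66,3))
E
```

```text
-100 (np.int64(21), np.float64(0.1)) -97 (np.int64(28), np.float64(2.3)) -94 (np.int64(23), np.float64(22.2)) -91 (np.int64(23), np.float64(22.1)) -88 (np.int64(17), np.float64(20.1)) -85 (np.int64(27), np.float64(-0.1)) -82 (np.int64(21), np.float64(1.0)) -79 (np.int64(23), np.float64(0.3)) -76 (np.int64(26), np.float64(0.7)) -73 (np.int64(21), np.float64(0.7)) -70 (np.int64(21), np.float64(0.6)) -67 (np.int64(23), np.float64(0.1)) -64 (np.int64(26), np.float64(0.5)) -61 (np.int64(28), np.float64(10.6)) -58 (np.int64(24), np.float64(16.4)) -55 (np.int64(22), np.float64(20.2)) -52 (np.int64(23), np.float64(17.8)) -49 (np.int64(22), np.float64(16.5)) -46 (np.int64(21), np.float64(16.8)) -43 (np.int64(22), np.float64(16.5)) -40 (np.int64(25), np.float64(16.9)) -37 (np.int64(22), np.float64(16.6)) -34 (np.int64(24), np.float64(16.9)) -31 (np.int64(26), np.float64(16.1)) -28 (np.int64(22), np.float64(15.8)) -25 (np.int64(22), np.float64(16.0)) -22 (np.int64(27), np.float64(16.8)) -19 (np.int64(20), np.float64(16.7)) -16 (np.int64(23), np.float64(16.5)) -13 (np.int64(22), np.float64(16.4)
[... 1972 characters left out ...]
), np.float64(16.8)) 9 (np.int64(22), np.float64(16.3)) 12 (np.int64(25), np.float64(16.4)) 15 (np.int64(24), np.float64(16.3)) 18 (np.int64(20), np.float64(17.0)) 21 (np.int64(23), np.float64(16.5)) 24 (np.int64(24), np.float64(16.2)) 27 (np.int64(21), np.float64(15.6)) 30 (np.int64(22), np.float64(16.6)) 33 (np.int64(27), np.float64(20.8)) 36 (np.int64(18), np.float64(18.4)) 39 (np.int64(22), np.float64(16.1)) 42 (np.int64(20), np.float64(11.4)) 45 (np.int64(22), np.float64(9.9)) 48 (np.int64(23), np.float64(10.3)) 51 (np.int64(14), np.float64(10.1)) 54 (np.int64(20), np.float64(-0.4)) 57 (np.int64(23), np.float64(-0.5)) 60 (np.int64(21), np.float64(0.8)) 63 (np.int64(23), np.float64(1.0))
```

View pics/t0zz.png

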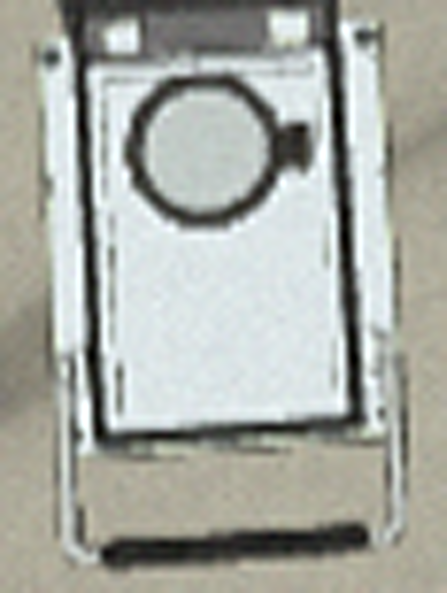

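```bash
python3 - <<'E'
from h import *
from scipy.optimize import least_squares
im=load('top0')
K=8
rng=np.random.default_rng(0)
def pts(box):
    v,u=np.mgrid[box[0]:box[1],box[2]:box[3]]; uv=np.c_[u.ravel(),v.ravel()]; return dep(im,uv)
P=pts((170,262,185,250))
def loc(P,p):
    c,s=np.cos(p[2]),np.sin(p[2]); return (P[:,:2]-p[:2])@np.array([[c,-s],[s,c]])
p=np.array([588.5,7.8,.06])
# base outline: sigmoid edge at height: y edges +-52 (x -30..50), x edge -61
from scipy.special import expit
def res(p):
    L=loc(P,p); x,y=L.T; r=[]
    q=(abs(x)<45)&(abs(abs(y)-52)<7); r.append(P[q,2]-10.3*expit((52-abs(y[q]))/.6))
    q=(abs(y)<28)&(x<-59.5)&(x>-69); r.append((P[q,2]-12*expit((x[q]+61)/.6)))
    q=(x<0)&(x>-48)&(abs(abs(y)-34)<4); r.append(P[q,2]-16.3-4*expit((abs(y[q])-32)/.6)*expit((36-abs(y[q]))/.6))
    q=(abs(y)<30)&(abs(x+52.5)<4.5);r.append(P[q,2]-16.3-4*expit((x[q]+54.5)/.6)*expit((-50.5-x[q])/.6))
    return r
best=None
import itertools
for dx,dy,dw in itertools.product(np.arange(-4,4.1,.5),np.arange(-4,4.1,.5),np.arange(-.03,.031,.01)):
    r=res(p+[dx,dy,dw]); v=sum(np.mean(np.minimum(np.abs(a),6)) for a in r)
    if best is None or v<best[0]: best=(v,p+[dx,dy,dw],[np.mean(abs(a)) for a in r])
print(best)
# circles
def circ(Q):
    A=np.c_[2*Q[:,:2],np.ones(len(Q))]; s=np.linalg.lstsq(A,(Q[:,:2]**2).sum(1),rcond=None)[0]; return s[0],s[1],np.sqrt(s[2]+s[0]**2+s[1]**2)
g=im['frame'].astype(float).mean(2)
from scipy.ndimage import map_coordinates
def ring(z,c,ra,rb,skip,level):
    # radial profile in world plane at height z
    out=[]
    for a in np.arange(0,2*np.pi,.06):
        if abs((a-skip+np.pi)%(2*np.pi)-np.pi)<.5: continue
        r=np.arange(ra,rb,.2); W=np.c_[c[0]+r*np.cos(a),c[1]+r*np.sin(a),np.full(len(r),z)]
        uv=proj(im,W); I=map_coordinates(g,[uv[:,1],uv[:,0]],order=1); k=np.where(I>level)[0]
        # inner edge: from inside going out, first dark
        k=np.where(I<level)[0]
        if len(k): out.append(W[k[0]])
    return circ(np.array(out))
for zz in (7,): print('loose inner edge',ring(zz,(533,133),14,24,np.pi,80))
print('inner', ring(23,(614.5,12),12,22,-np.pi/2,80))
# tab
v,u=np.mgrid[244:249,155:168]; gg=g[244:249,155:168]; w=(100-gg).clip(0); print('tab',plane(im,[[ (u*w).sum()/w.sum(),(v*w).sum()/w.sum()]],6))
for n,c,z in(('tin',(151,140),24),('loupe',(297,163),40)): print(n,plane(im,[c],z))
# bar
v,u=np.mgrid[240:256,190:245]; Q=dep(im,np.c_[u.ravel(),v.ravel()]); q=Q[:,2]>17; q&=Q[:,0]<515; print('bar',Q[q].mean(0),q.sum(),np.median(Q[q,2]),Q[q].min(0),Q[q].max(0))
E
```

```text
(np.float64(6.387357909345185), array([5.87e+02, 7.30e+00, 5.00e-02]), [np.float64(1.6468260156788852), np.float64(1.7283569957216631), np.float64(1.6048275121609035), np.float64(1.433419803997743)])
loose inner edge (np.float64(535.3003400205891), np.float64(133.75997736373824), np.float64(20.351689794398713))
inner (np.float64(614.4063341740512), np.float64(10.800267295751837), np.float64(18.667552713305984))
tab [[506.53275111 131.48608648   6.        ]]
tin [[750.59044167 157.07274765  24.        ]]
loupe [[ 687.22230247 -179.74740378   40.        ]]
bar [497.4829473    3.27209484  38.93008293] 163 21.3963379127621 [471.4339701  -61.38967944  17.20768476] [513.23779816  52.52034715 983.96159042]
```

```bash
python3 - <<'E'
from h import *
im=load('top0')
print(plane(im,[[161,222.3-.0],[161,232]],8), plane(im,[[162,248]],3),plane(im,[[149.9,233],[172.4,233]],[4,]))
g=im['frame'].astype(float).mean(2)
from scipy.ndimage import map_coordinates
def outer(z,c,skip,ra,rb,lev):
    out=[]
    for a in np.arange(0,2*np.pi,.05):
        if abs((a-skip+np.pi)%(2*np.pi)-np.pi)<.5: continue
        r=np.arange(rb,ra,-.2); W=np.c_[c[0]+r*np.cos(a),c[1]+r*np.sin(a),np.full(len(r),z)]
        uv=proj(im,W); I=map_coordinates(g,[uv[:,1],uv[:,0]],order=1); k=np.where(I<lev)[0]
        if len(k): out.append(W[k[0]])
    Q=np.array(out); A=np.c_[2*Q[:,:2],np.ones(len(Q))]; s=np.linalg.lstsq(A,(Q[:,:2]**2).sum(1),rcond=None)[0]; return s[0],s[1],np.sqrt(s[2]+s[0]**2+s[1]**2)
print(outer(6,(534,133.5),np.pi,20,31,75))
print(outer(22,(614.5,11),-np.pi/2,18,29,85))
s=load('side0')
print(dep(s,[[230,266]]),plane(s,[[230,266]],6))
E
```

```text
[[559.62114766 133.99986504   8.        ]
 [537.36998078 133.67048199   8.        ]] [[501.10691792 131.85630252   3.        ]] [[535.76803599 159.87691408   4.        ]
 [534.90868791 108.29900526   4.        ]]
(np.float64(534.978922477853), np.float64(133.74381232774965), np.float64(25.551249386364546))
(np.float64(615.3123632485016), np.float64(10.900581404173863), np.float64(23.386388866211327))
[[528.61548345 138.48461068   5.62984878]] [[528.3331338  138.91417333   6.        ]]
```

```bash
cat >> h.py <<'E'
from scipy.spatial.transform import Rotation as Ro
def st(): 
    s=read_state(); R=Ro.from_quat(s['ee_rot']).as_matrix()
    print('t',round(s['clock'],2),'pos',s['position'].round(1),'yaw(y)',round(np.arctan2(R[1,1],R[0,1]),4),'z',R[:,2].round(3),'F',s['contact_force'].round(1),'w',round(s['gripper_width'],1),'j',s['joints'].round(2)); return s,R
def goal(pos,yaw):
    s,R=st(); d=R.T@(np.array(pos)-s['position'])
    y=np.arctan2(R[1,1],R[0,1]); dy=(yaw-y+np.pi)%(2*np.pi)-np.pi
    print('units',(d/250).round(4),'spin',round(-dy/(np.pi/4),4))
E
python3 - <<'E'
from h import *
goal((310,-350,230),1.897+.43);goal((531,133.4,120),3.21)
E
```

```text
t 0.1 pos [ 199.9 -591.6  218.5] yaw(y) 1.8964 z [-0.001  0.002 -1.   ] F [-0.2 -0.5  0.2] w 85.1 j [-0.99  0.39  0.01 -0.   -1.19 -0.26]
units [-0.7265  0.7749 -0.0445] spin -0.5482
t 0.1 pos [ 199.9 -591.6  218.5] yaw(y) 1.8964 z [-0.001  0.002 -1.   ] F [-0.2 -0.5  0.2] w 85.1 j [-0.99  0.39  0.01 -0.   -1.19 -0.26]
units [-2.1827  2.3232  0.3983] spin -1.6725
```

play_rows(
  targets=[
    {"tx":-0.73,"ty":0.775,"tz":-0.05,"spin":-0.56,"gripper":-1},
    {"tx":-0.73,"ty":0.775,"tz":-0.05,"spin":-0.56,"gripper":-1},
    {"tx":-0.73,"ty":0.775,"tz":-0.05,"spin":-0.56,"gripper":-1},
    {"tx":-0.73,"ty":0.775,"tz":-0.05,"spin":-0.56,"gripper":-1},
    {"tx":-0.73,"ty":0.775,"tz":-0.05,"spin":-0.56,"gripper":-1},
  ],
)

```text
clock: 0.72
position: [311.6, -347.5, 232.2]
ee_rot: [-0.375, 0.927, 0.0, 0.0]
contact_force: [-0.7, 0.5, -0.4]
gripper_width: 85.3
```

```bash
python3 - <<'E'
from h import *
goal((420,-110,190),2.76)
E
```

```text
t 0.72 pos [ 311.6 -347.5  232.2] yaw(y) 2.3402 z [ 0.  0. -1.] F [-0.7  0.5 -0.4] w 85.3 j [-0.49  0.1  -0.34 -0.   -1.13 -0.31]
units [-0.9723  0.3809  0.1694] spin -0.5345
```

play_rows(
  targets=[
    {"tx":-0.97,"ty":0.38,"tz":0.17,"spin":-0.53,"gripper":-1},
    {"tx":-0.97,"ty":0.38,"tz":0.17,"spin":-0.53,"gripper":-1},
    {"tx":-0.97,"ty":0.38,"tz":0.17,"spin":-0.53,"gripper":-1},
    {"tx":-0.97,"ty":0.38,"tz":0.17,"spin":-0.53,"gripper":-1},
    {"tx":-0.97,"ty":0.38,"tz":0.17,"spin":-0.53,"gripper":-1},
  ],
)

```text
clock: 1.35
position: [420.8, -111.3, 188.8]
ee_rot: [-0.559, 0.829, 0.0, -0.001]
contact_force: [-0.4, 0.5, -0.6]
gripper_width: 85.6
```

```bash
python3 - <<'E'
from h import *
goal((531,133.4,120),3.21)
E
```

```text
t 1.35 pos [ 420.8 -111.3  188.8] yaw(y) 2.7566 z [-0.001 -0.    -1.   ] F [-0.4  0.5 -0.6] w 85.6 j [ 0.12  0.09 -0.48 -0.   -1.01 -0.5 ]
units [-1.0731 -0.0413  0.2745] spin -0.5773
```

play_rows(
  targets=[
    {"tx":-1,"ty":-0.04,"tz":0.27,"spin":-0.58,"gripper":-1},
    {"tx":-1,"ty":-0.04,"tz":0.27,"spin":-0.58,"gripper":-1},
    {"tx":-1,"ty":-0.04,"tz":0.27,"spin":-0.58,"gripper":-1},
    {"tx":-1,"ty":-0.04,"tz":0.27,"spin":-0.58,"gripper":-1},
    {"tx":-1,"ty":-0.04,"tz":0.27,"spin":-0.58,"gripper":-1},
    {"tx":-1,"ty":-0.04,"tz":0.27,"spin":-0.58,"gripper":-1},
  ],
)

```text
clock: 2.1
position: [523.9, 113.3, 121.3]
ee_rot: [0.73, -0.683, -0.0, 0.001]
contact_force: [-0.6, -1.3, 0.5]
gripper_width: 85.1
```

```bash
python3 - <<'E'
from h import *
goal((531,133.4,50),3.21)
E
```

```text
t 2.1 pos [523.9 113.3 121.3] yaw(y) -3.0755 z [-0.002 -0.001 -1.   ] F [-0.6 -1.3  0.5] w 85.1 j [ 0.52  0.33 -0.35 -0.   -0.9  -0.45]
units [-0.0786 -0.0341  0.2851] spin -0.0029
```

play_rows(
  targets=[
    {"tx":-0.08,"ty":-0.03,"tz":0.285,"spin":0,"gripper":-1},
    {"tx":-0.08,"ty":-0.03,"tz":0.285,"spin":0,"gripper":-1},
    {"tx":-0.08,"ty":-0.03,"tz":0.285,"spin":0,"gripper":-1},
  ],
)

```text
clock: 2.48
position: [530.1, 133.1, 51.1]
ee_rot: [0.73, -0.683, 0.0, 0.001]
contact_force: [-0.6, 0.1, -0.2]
gripper_width: 85.5
```

```bash
python3 - <<'E'
from h import *
goal((531,133.4,18.5),3.21)
a=look('top','t1');b=look('side','s1')
A=cv2.resize(a['frame'][200:270,120:200,::-1],None,fx=5,fy=5,interpolation=3);B=cv2.resize(b['frame'][170:310,160:320,::-1],None,fx=2.5,fy=2.5,interpolation=3)
cv2.imwrite('pics/c1.png',np.hstack([A,B]) )
E
```

```text
t 2.48 pos [530.1 133.1  51.1] yaw(y) -3.0758 z [-0.001 -0.001 -1.   ] F [-0.6  0.1 -0.2] w 85.5 j [ 0.54  0.44 -0.4   0.   -0.74 -0.48]
units [-0.001  -0.0039  0.1302] spin -0.0034
```

View pics/c1.png

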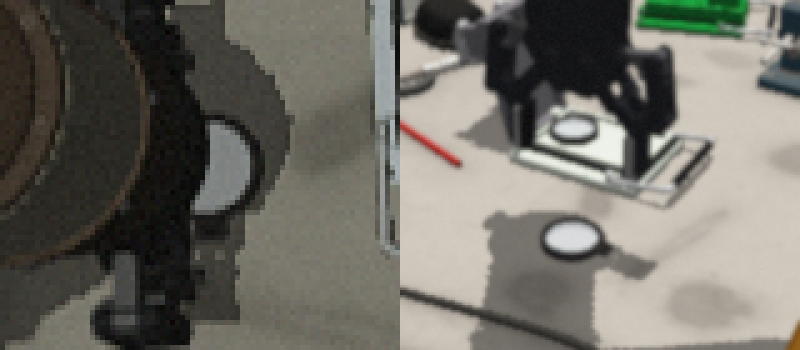

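```bash
python3 - <<'E'
from h import *
a=load('t1');b=load('s1')
c=np.array([530.1,133.1]);d=np.array([np.cos(.066),np.sin(.066)])
for z in (37,50):
  for sgn in(-1,1):
    p=np.r_[c+sgn*d*50,z]; print(z,sgn,'top',proj(a,p).round(1),'side',proj(b,p).round(1))
g=b['frame']; cv2.imwrite('pics/s1z.png',cv2.resize(g[165:250,190:280,::-1],None,fx=7,fy=7,interpolation=3))
# side depth: points around hand with small z
v,u=np.mgrid[160:280,150:330];uv=np.c_[u.ravel(),v.ravel()];P=dep(b,uv)
L=(P[:,:2]-c)@np.c_[d,[-d[1],d[0]]]
for sgn in(-1,1):
    q=(abs(L[:,0]*sgn-50)<14)&(abs(L[:,1])<14)&(P[:,2]>15)&(P[:,2]<110)
    Q=P[q]; print(sgn,q.sum(),np.percentile(Q[:,2],[0,2,5,20,50]) if q.any() else'', np.c_[L[q],Q[:,2],uv[q]][np.argsort(Q[:,2])[:8]].round(1))
E
```

```text
37 -1 top [[159.8 257.1]] side [[254.3 258.1]]
37 1 top [[157.5 212.1]] side [[208.7 244.1]]
50 -1 top [[158.5 257.1]] side [[254.4 252.2]]
50 1 top [[156.3 211.4]] side [[208.6 238.4]]
-1 162 [75.99946797 77.36863395 79.44406065 86.15235974 95.7536693 ] [[-49.8   3.1  76.  254.  241. ]
 [-50.1   7.8  76.6 253.  242. ]
 [-47.1   9.8  76.8 251.  242. ]
 [-45.9  11.3  77.2 250.  242. ]
 [-49.5  10.5  77.9 252.  242. ]
 [-49.9   7.3  78.3 253.  241. ]
 [-45.3  10.4  78.6 250.  241. ]
 [-48.9   9.5  79.3 252.  241. ]]
1 176 [75.02739015 76.19045582 77.92562926 83.82716463 94.19808768] [[ 43.2   7.9  75.  209.  230. ]
 [ 42.1  -1.   75.2 212.  228. ]
 [ 44.2   9.8  75.7 208.  230. ]
 [ 41.6  -4.   76.  213.  227. ]
 [ 43.   -2.6  76.3 212.  227. ]
 [ 48.7   9.9  76.7 206.  229. ]
 [ 43.   -6.3  76.7 213.  226. ]
 [ 41.2   7.6  77.6 210.  229. ]]
```

View pics/s1z.png

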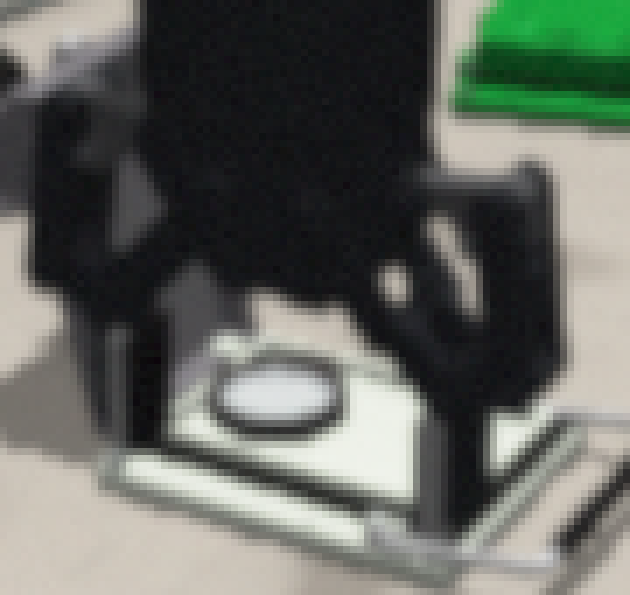

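```bash
python3 - <<'E'
from h import *
s=load('side0');t=load('top0')
print('table side',dep(s,[[200,280],[260,280],[280,300],[150,210],[330,220],[180,250]]).round(1))
print('table top',dep(t,[[140,260],[180,260],[120,200],[260,270],[280,220]]).round(1))
def Z(p): return [(170+(a+.5)/4.5-.5,155+(b+.5)/4.5-.5) for a,b in p]
print('side ring, inner, floor, bar',dep(s,Z([(265,497),(268,298),(340,340),(485,360)])).round(1))
a=load('t1'); 
v,u=np.mgrid[225:275,135:170];P=dep(a,np.c_[u.ravel(),v.ravel()]);q=P[:,2]>15
print(np.c_[u.ravel(),v.ravel(),P][q][np.argsort(P[q,2])[:25]].round(0))
E
```

```text
table side [[ 5.564e+02  1.979e+02 -7.000e-01]
 [ 4.623e+02  1.374e+02 -1.400e+00]
 [ 4.046e+02  1.689e+02 -3.000e-01]
 [ 8.323e+02  4.130e+01 -8.000e-01]
 [ 1.893e+02  6.547e+02  4.504e+02]
 [ 6.521e+02  1.406e+02 -3.000e-01]]
table top [[ 4.748e+02  1.817e+02  2.000e+00]
 [ 4.732e+02  9.110e+01 -3.000e-01]
 [ 6.135e+02  2.307e+02  3.700e+00]
 [ 4.473e+02 -9.150e+01 -5.000e-01]
 [ 5.608e+02 -1.402e+02  2.800e+00]]
side ring, inner, floor, bar [[533.6 137.9   5.7]
 [617.8   6.6  19.2]
 [567.4  18.7  14.7]
 [497.1   1.3  18.4]]
[[159. 257. 480. 122.  82.]
 [160. 254. 486. 120.  86.]
 [160. 255. 484. 119.  87.]
 [160. 256. 482. 119.  87.]
 [158. 259. 476. 123.  88.]
 [158. 260. 474. 122.  91.]
 [159. 256. 482. 119.  96.]
 [159. 255. 484. 119.  97.]
 [159. 254. 486. 119.  97.]
 [158. 256. 482. 120. 106.]
 [158. 254. 486. 119. 106.]
 [158. 255. 484. 119. 107.]
 [151. 254. 486. 132. 114.]
 [152. 254. 486. 130. 114.]
 [155. 261. 472. 123. 116.]
 [155. 262. 470. 123. 118.]
 [158. 257. 480. 117. 119.]
 [157. 255. 484. 119. 119.]
 [157. 256. 482. 119. 120.]
 [157. 260. 474. 118. 121.]
 [157. 254. 486. 119. 121.]
 [156. 260. 474. 120. 122.]
 [158. 258. 478. 116. 122.]
 [150. 255. 484. 132. 122.]
 [148. 255. 484. 136. 123.]]
```

play_rows(
  targets=[
    {"gripper":-0.4},
    {"gripper":-0.4},
    {"gripper":-0.4},
  ],
)

```text
invalid input
```

```bash
cat >> h.py <<'E'
def tips(b,c,yaw,off=50):
    d=np.array([np.cos(yaw),np.sin(yaw)])
    v,u=np.mgrid[0:384,0:512];uv=np.c_[u.ravel(),v.ravel()];uv=uv[b['depth'].ravel()>0];P=dep(b,uv)
    L=(P[:,:2]-c)@np.c_[d,[-d[1],d[0]]]
    for sgn in(-1,1):
        q=(L[:,0]*sgn>10)&(L[:,0]*sgn<70)&(abs(L[:,1])<14)&(P[:,2]>12)&(P[:,2]<120)
        Q=np.c_[L[q],P[q,2],uv[q]]; Q=Q[np.argsort(Q[:,2])]; print(sgn,q.sum(),Q[:6].round(1).tolist())
E
python3 - <<'E'
from h import *
s,R=st(); b=look('side','s2'); tips(b,s['position'][:2],.066)
cv2.imwrite('pics/s2z.png',cv2.resize(b['frame'][165:285,180:290,::-1],None,fx=5,fy=5,interpolation=3))
E
```

```text
t 2.58 pos [531.2 133.9  52.6] yaw(y) -3.0756 z [ 0.003  0.001 -1.   ] F [-0.2  0.1 -0. ] w 85.4 j [ 0.54  0.43 -0.39  0.   -0.74 -0.48]
-1 195 [[-50.1, 0.5, 74.7, 254.0, 241.0], [-50.5, 5.4, 75.4, 253.0, 242.0], [-48.4, 9.3, 77.0, 251.0, 242.0], [-50.4, 5.3, 77.4, 253.0, 241.0], [-47.2, 10.9, 77.5, 250.0, 242.0], [-50.5, 9.6, 77.8, 252.0, 242.0]]
1 221 [[41.8, 4.1, 75.8, 210.0, 229.0], [42.0, 0.2, 75.9, 211.0, 228.0], [41.2, -2.2, 77.1, 212.0, 227.0], [41.1, -5.8, 77.6, 213.0, 226.0], [42.0, 3.6, 77.6, 210.0, 228.0], [41.7, 7.7, 77.7, 209.0, 229.0]]
```

View pics/s2z.png

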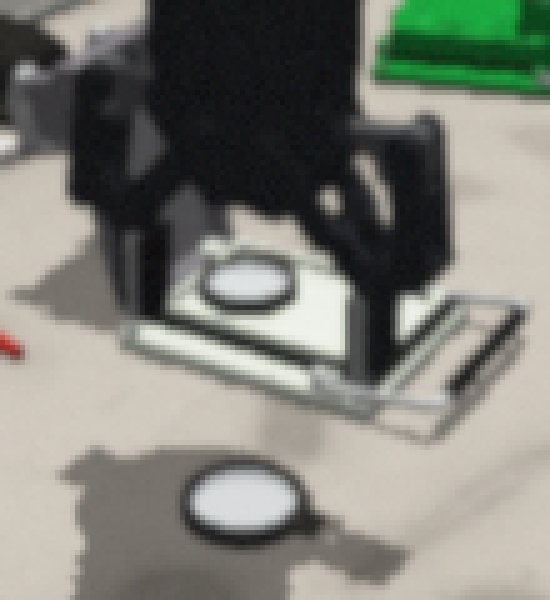

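play_rows(
  targets=[
    {"tx":0,"ty":0,"tz":0,"spin":0,"gripper":-0.4},
    {"tx":0,"ty":0,"tz":0,"spin":0,"gripper":-0.4},
    {"tx":0,"ty":0,"tz":0,"spin":0,"gripper":-0.4},
  ],
)

```text
clock: 3.0
position: [530.2, 134.4, 51.1]
ee_rot: [0.73, -0.683, 0.0, -0.0]
contact_force: [-0.4, 0.2, -0.1]
gripper_width: 59.8
```

```bash
python3 - <<'E'
from h import *
s,R=st(); b=look('side','s3'); tips(b,s['position'][:2],.066)
cv2.imwrite('pics/s3z.png',cv2.resize(b['frame'][165:285,180:290,::-1],None,fx=5,fy=5,interpolation=3))
E
```

```text
t 3.0 pos [530.2 134.4  51.1] yaw(y) -3.075 z [ 0.001  0.    -1.   ] F [-0.4  0.2 -0.1] w 59.8 j [ 0.54  0.44 -0.4   0.   -0.74 -0.48]
-1 292 [[-37.1, 7.9, 69.1, 246.0, 244.0], [-37.3, 4.3, 69.3, 247.0, 243.0], [-36.4, 10.6, 70.4, 245.0, 244.0], [-37.1, 8.1, 71.3, 246.0, 243.0], [-32.8, 11.7, 72.0, 243.0, 243.0], [-40.9, 7.4, 72.1, 248.0, 243.0]]
1 298 [[28.3, -5.6, 66.3, 219.0, 233.0], [29.2, 4.0, 66.7, 216.0, 235.0], [29.3, -7.3, 67.3, 219.0, 232.0], [28.7, -2.6, 67.7, 218.0, 233.0], [29.8, 3.0, 68.2, 216.0, 234.0], [28.0, 2.2, 68.2, 217.0, 234.0]]
```

View pics/s3z.png

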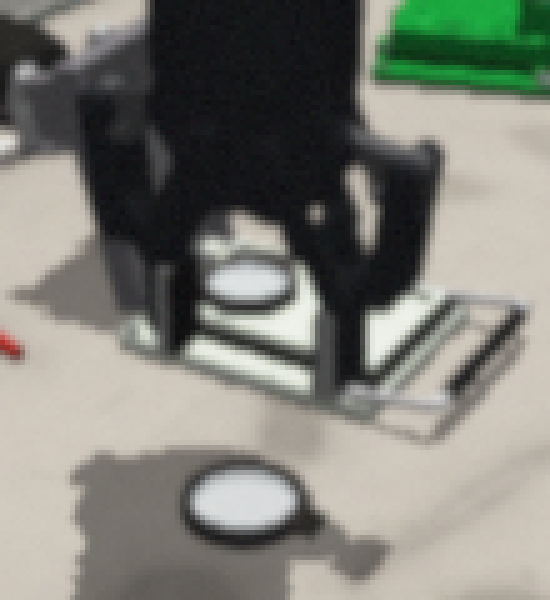

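play_rows(
  targets=[
    {"tx":0,"ty":0,"tz":0.04,"spin":0,"gripper":-0.72},
    {"tx":0,"ty":0,"tz":0.08,"spin":0,"gripper":-0.72},
    {"tx":0,"ty":0,"tz":0.08,"spin":0,"gripper":-0.72},
  ],
)

```text
clock: 3.42
position: [529.2, 133.9, 29.3]
ee_rot: [0.73, -0.683, -0.0, 0.001]
contact_force: [-0.2, 1.1, 0.3]
gripper_width: 73.3
```

```bash
python3 - <<'E'
from h import *
s,R=st(); b=look('side','s4'); tips(b,s['position'][:2],.066);a=look('top','t4')
cv2.imwrite('pics/s4z.png',np.hstack([cv2.resize(b['frame'][185:285,190:280,::-1],None,fx=4.4,fy=4.4,interpolation=3),cv2.resize(a['frame'][185:285,130:210,::-1],None,fx=4.4,fy=4.4,interpolation=3)]))
E
```

```text
t 3.42 pos [529.2 133.9  29.3] yaw(y) -3.0751 z [-0.003 -0.002 -1.   ] F [-0.2  1.1  0.3] w 73.3 j [ 0.54  0.47 -0.41 -0.   -0.69 -0.48]
-1 526 [[-44.0, 3.0, 51.1, 251.0, 252.0], [-39.0, 9.5, 51.1, 247.0, 253.0], [-44.2, 7.6, 51.7, 250.0, 253.0], [-43.6, 10.5, 53.2, 249.0, 253.0], [-37.4, 10.4, 53.3, 246.0, 252.0], [-42.2, 11.9, 53.5, 248.0, 253.0]]
1 412 [[36.8, 5.4, 49.5, 213.0, 242.0], [36.5, 2.1, 50.0, 214.0, 241.0], [41.4, 8.9, 50.1, 210.0, 242.0], [36.5, -9.0, 50.8, 217.0, 238.0], [36.0, -4.5, 51.1, 216.0, 239.0], [35.3, 0.3, 51.7, 215.0, 240.0]]
```

View pics/s4z.png

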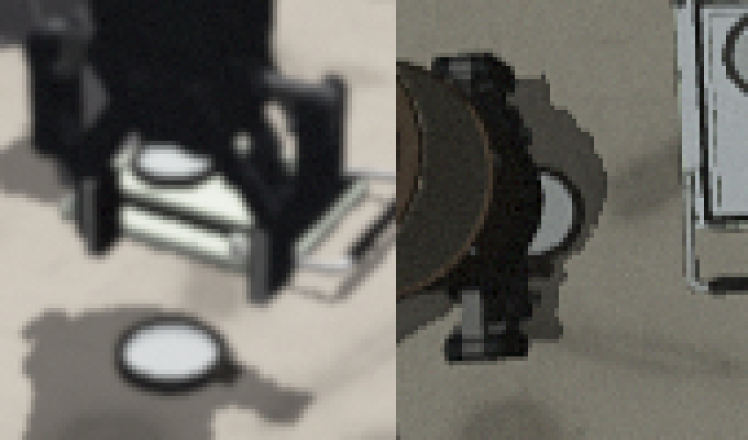

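play_rows(
  targets=[
    {"tx":-0.003,"ty":-0.006,"tz":0.036,"spin":0,"gripper":-0.72},
    {"tx":-0.003,"ty":-0.006,"tz":0.036,"spin":0,"gripper":-0.72},
    {"tx":-0.003,"ty":-0.006,"tz":0.036,"spin":0,"gripper":-0.72},
  ],
)

```text
clock: 3.9
position: [531.6, 135.3, 21.7]
ee_rot: [0.73, -0.683, 0.0, 0.0]
contact_force: [0.8, -0.4, -0.0]
gripper_width: 73.8
```

```bash
python3 - <<'E'
from h import *
s,R=st(); b=look('side','s5'); tips(b,s['position'][:2],.066);
cv2.imwrite('pics/s5z.png',np.hstack([cv2.resize(b['frame'][195:295,190:280,::-1],None,fx=5.4,fy=5.4,interpolation=3)]))
E
```

```text
t 3.9 pos [531.6 135.3  21.7] yaw(y) -3.0749 z [-0. -0. -1.] F [ 0.8 -0.4 -0. ] w 73.8 j [ 0.54  0.48 -0.42  0.   -0.67 -0.48]
-1 572 [[-43.8, 4.4, 42.9, 249.0, 256.0], [-44.1, 0.8, 43.1, 250.0, 255.0], [-43.9, 8.6, 43.2, 248.0, 257.0], [-37.9, 9.1, 43.8, 245.0, 256.0], [-42.6, 10.2, 43.8, 247.0, 257.0], [-40.3, 9.8, 45.0, 246.0, 256.0]]
1 473 [[36.5, 4.6, 42.2, 212.0, 245.0], [36.6, -10.5, 43.0, 216.0, 241.0], [36.0, -2.1, 43.2, 214.0, 243.0], [35.6, 2.2, 43.5, 213.0, 244.0], [41.8, 10.5, 43.9, 208.0, 245.0], [35.6, -5.2, 43.9, 215.0, 242.0]]
```

View pics/s5z.png

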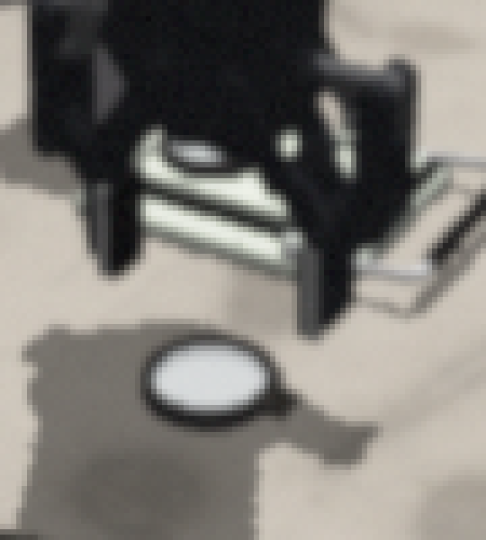

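play_rows(
  targets=[
    {"tx":0,"ty":0.0,"tz":0.04,"spin":0,"gripper":-0.72},
    {"tx":0,"ty":0,"tz":0.07,"spin":0,"gripper":-0.72},
    {"tx":0,"ty":0,"tz":0.09,"spin":0,"gripper":-0.72},
    {"tx":0,"ty":0,"tz":0.09,"spin":0,"gripper":-0.72},
  ],
)

```text
clock: 4.45
position: [531.2, 135.1, -1.4]
ee_rot: [0.73, -0.683, -0.0, 0.001]
contact_force: [0.2, -0.0, -0.0]
gripper_width: 73.6
```

```bash
python3 - <<'E'
from h import *
s,R=st(); b=look('side','s6'); tips(b,s['position'][:2],.066);
cv2.imwrite('pics/s6z.png',np.hstack([cv2.resize(b['frame'][195:295,190:280,::-1],None,fx=5.4,fy=5.4,interpolation=3)]))
E
```

```text
t 4.45 pos [531.2 135.1  -1.4] yaw(y) -3.075 z [-0.001 -0.001 -1.   ] F [ 0.2 -0.  -0. ] w 73.6 j [ 0.54  0.52 -0.43 -0.   -0.62 -0.48]
-1 854 [[-44.6, 5.9, 19.3, 249.0, 267.0], [-43.4, 3.6, 19.8, 249.0, 266.0], [-43.4, 7.6, 20.0, 248.0, 267.0], [-41.1, 11.5, 21.7, 246.0, 267.0], [-43.1, 11.2, 22.2, 247.0, 267.0], [-38.8, 11.1, 23.0, 245.0, 266.0]]
1 648 [[37.3, -2.3, 17.1, 214.0, 254.0], [36.4, -8.5, 18.4, 216.0, 252.0], [36.1, 3.3, 18.4, 213.0, 255.0], [36.0, -4.1, 18.8, 215.0, 253.0], [36.8, 2.2, 19.9, 213.0, 254.0], [36.3, 6.6, 20.3, 212.0, 255.0]]
```

View pics/s6z.png

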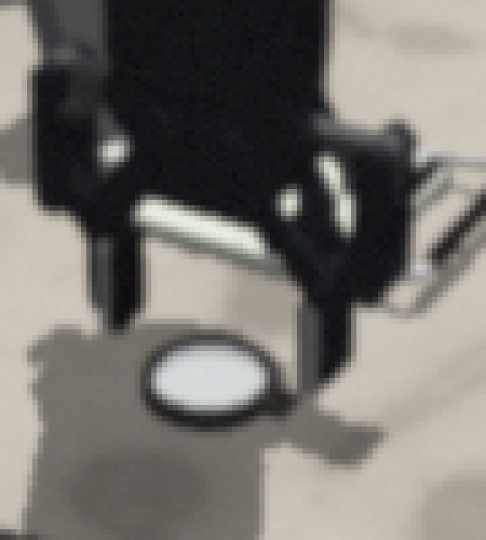

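play_rows(
  targets=[
    {"tx":0,"ty":0,"tz":0.02,"spin":0,"gripper":-0.72},
    {"tx":0,"ty":0,"tz":0.038,"spin":0,"gripper":-0.72},
    {"tx":0,"ty":0,"tz":0.038,"spin":0,"gripper":-0.72},
  ],
)

```text
clock: 4.88
position: [531.3, 135.1, -10.7]
ee_rot: [0.73, -0.683, -0.0, 0.0]
contact_force: [0.4, -0.5, 0.6]
gripper_width: 73.3
```

```bash
python3 - <<'E'
from h import *
s,R=st(); b=look('side','s7'); tips(b,s['position'][:2],.066);st()
cv2.imwrite('pics/s7z.png',np.hstack([cv2.resize(b['frame'][195:295,190:280,::-1],None,fx=5.4,fy=5.4,interpolation=3)]))
E
```

```text
t 4.88 pos [531.3 135.1 -10.7] yaw(y) -3.0751 z [-0.001 -0.    -1.   ] F [ 0.4 -0.5  0.6] w 73.3 j [ 0.54  0.53 -0.44 -0.   -0.6  -0.48]
-1 987 [[-43.1, 10.9, 12.8, 247.0, 271.0], [-44.2, 9.0, 14.3, 248.0, 270.0], [-39.4, 11.9, 14.5, 245.0, 270.0], [-41.1, 11.2, 14.6, 246.0, 270.0], [-43.1, 10.9, 15.2, 247.0, 270.0], [-48.9, -2.5, 15.5, 253.0, 267.0]]
1 693 [[35.5, 8.2, 12.1, 212.0, 259.0], [35.8, -7.3, 12.2, 216.0, 255.0], [35.3, 4.7, 12.5, 213.0, 258.0], [35.3, -2.7, 12.7, 215.0, 256.0], [41.5, 9.6, 13.3, 209.0, 258.0], [36.5, -8.6, 13.6, 216.0, 254.0]]
t 4.92 pos [531.5 135.2 -10.5] yaw(y) -3.075 z [-0. -0. -1.] F [-0.1  0.3 -0.2] w 73.7 j [ 0.54  0.53 -0.44  0.   -0.6  -0.48]
```

View pics/s7z.png

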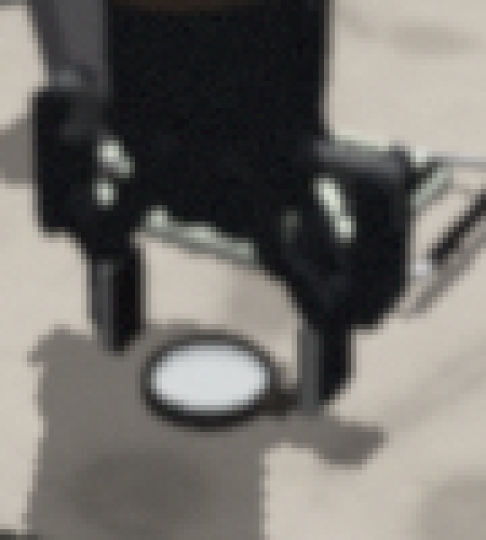

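```bash
python3 - <<'E'
from h import *
b=load('s7');c=np.array([531.4,135.1]);d=np.array([np.cos(.066),np.sin(.066)]);n=np.array([-d[1],d[0]])
v,u=np.mgrid[255:276,205:256];uv=np.c_[u.ravel(),v.ravel()];P=dep(b,uv);L=(P[:,:2]-c)@np.c_[d,n]
for sg in(-1,1):
    for lo in (3,5,7,9,11):
        q=(L[:,0]*sg>35)&(L[:,0]*sg<47)&(abs(L[:,1])<12)&(P[:,2]>lo)&(P[:,2]<lo+2); print(sg,lo,q.sum(),end=';')
for z in(6,8,10,12): print(z,proj(b,np.r_[c-37*d+11*n,z]).round(1),proj(b,np.r_[c-51*d+11*n,z]).round(1),proj(b,np.r_[c+37*d+11*n,z]).round(1))
E
```

```text
-1 3 0;-1 5 0;-1 7 0;-1 9 2;-1 11 3;1 3 0;1 5 0;1 7 2;1 9 2;1 11 7;6 [[244.  273.1]] [[250.6 275.2]] [[210.6 262.1]]
8 [[244.  272.2]] [[250.6 274.4]] [[210.6 261.2]]
10 [[244.  271.3]] [[250.6 273.5]] [[210.5 260.4]]
12 [[244.  270.5]] [[250.7 272.6]] [[210.5 259.6]]
```

play_rows(
  targets=[
    {"tx":0,"ty":0,"tz":0.003,"spin":0,"gripper":-0.5},
    {"tx":0,"ty":0,"tz":0.003,"spin":0,"gripper":-0.5},
    {"tx":0,"ty":0,"tz":0.003,"spin":0,"gripper":0},
    {"tx":0,"ty":0,"tz":0.003,"spin":0,"gripper":0},
    {"tx":0,"ty":0,"tz":0.003,"spin":0,"gripper":0},
    {"tx":0,"ty":0,"tz":0.003,"spin":0,"gripper":0},
  ],
)

```text
clock: 5.68
position: [532.1, 135.3, -9.8]
ee_rot: [0.73, -0.683, 0.0, -0.0]
contact_force: [-1.0, -0.1, 5.3]
gripper_width: 53.5
```

```bash
python3 - <<'E'
from h import *
s,R=st(); b=look('side','s8');a=look('top','t8')
cv2.imwrite('pics/s8z.png',np.hstack([cv2.resize(b['frame'][195:295,190:280,::-1],None,fx=4.4,fy=4.4,interpolation=3),cv2.resize(a['frame'][185:285,130:210,::-1],None,fx=4.4,fy=4.4,interpolation=3)]))
E
```

```text
t 5.67 pos [532.1 135.3  -9.8] yaw(y) -3.0746 z [ 0.001  0.    -1.   ] F [-1.  -0.1  5.3] w 53.5 j [ 0.54  0.53 -0.44  0.   -0.6  -0.48]
```

View pics/s8z.png

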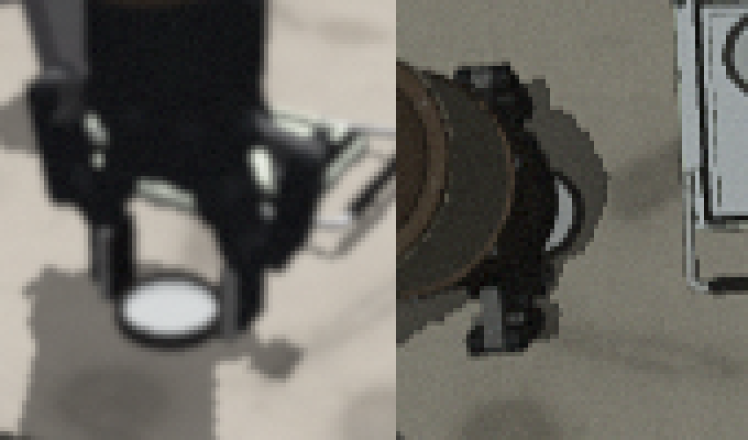

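play_rows(
  targets=[
    {"tx":0,"ty":0,"tz":0,"spin":0,"gripper":-0.72},
    {"tx":0,"ty":0,"tz":0,"spin":0,"gripper":-0.72},
    {"tx":0,"ty":0,"tz":0,"spin":0,"gripper":-0.72},
    {"tx":0,"ty":0,"tz":0,"spin":0,"gripper":-0.72},
  ],
)

```text
clock: 6.28
position: [531.5, 135.2, -11.2]
ee_rot: [0.73, -0.683, -0.0, 0.0]
contact_force: [0.4, 0.8, -0.1]
gripper_width: 73.4
```

```bash
python3 - <<'E'
from h import *
s,R=st(); b=look('side','s9');s,R=st();s,R=st()
cv2.imwrite('pics/s9z.png',np.hstack([cv2.resize(b['frame'][195:295,190:280,::-1],None,fx=5.4,fy=5.4,interpolation=3)]))
E
```

```text
t 6.28 pos [531.5 135.2 -11.2] yaw(y) -3.0749 z [-0. -0. -1.] F [ 0.4  0.8 -0.1] w 73.4 j [ 0.54  0.53 -0.44  0.   -0.6  -0.48]
t 6.33 pos [531.5 135.2 -11.1] yaw(y) -3.075 z [-0. -0. -1.] F [ 0.  -0.5 -0. ] w 73.4 j [ 0.54  0.53 -0.44 -0.   -0.6  -0.48]
t 6.33 pos [531.5 135.2 -11.1] yaw(y) -3.075 z [-0. -0. -1.] F [ 0.  -0.5 -0. ] w 73.4 j [ 0.54  0.53 -0.44 -0.   -0.6  -0.48]
```

View pics/s9z.png

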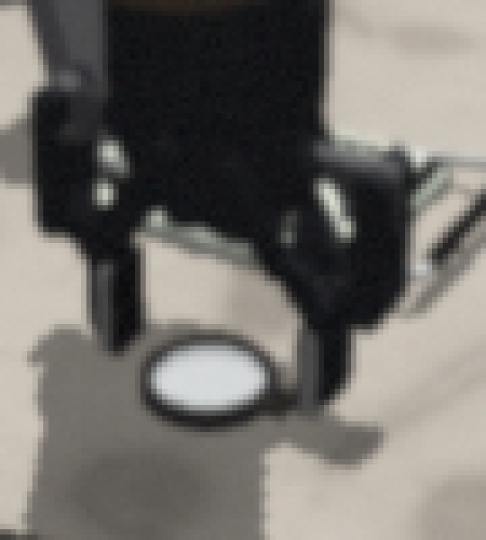

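play_rows(
  targets=[
    {"tx":0,"ty":0,"tz":0.01,"spin":0,"gripper":-0.6},
    {"tx":0,"ty":0,"tz":0.01,"spin":0,"gripper":-0.5},
    {"tx":0,"ty":0,"tz":0.01,"spin":0,"gripper":-0.4},
    {"tx":0,"ty":0,"tz":0.01,"spin":0,"gripper":0},
    {"tx":0,"ty":0,"tz":0.01,"spin":0,"gripper":0},
    {"tx":0,"ty":0,"tz":0.01,"spin":0,"gripper":0},
    {"tx":0,"ty":0,"tz":0.01,"spin":0,"gripper":0},
  ],
)

```text
clock: 7.2
position: [531.7, 135.3, -12.7]
ee_rot: [0.73, -0.683, 0.0, -0.0]
contact_force: [-1.4, -0.4, 6.1]
gripper_width: 55.1
```

```bash
python3 - <<'E'
from h import *
s,R=st(); b=look('side','s10')
cv2.imwrite('pics/s10z.png',np.hstack([cv2.resize(b['frame'][195:295,190:280,::-1],None,fx=5.4,fy=5.4,interpolation=3)]))
E
```

```text
t 7.2 pos [531.7 135.3 -12.7] yaw(y) -3.0747 z [ 0. -0. -1.] F [-1.4 -0.4  6.1] w 55.1 j [ 0.54  0.54 -0.44  0.   -0.59 -0.48]
```

View pics/s10z.png

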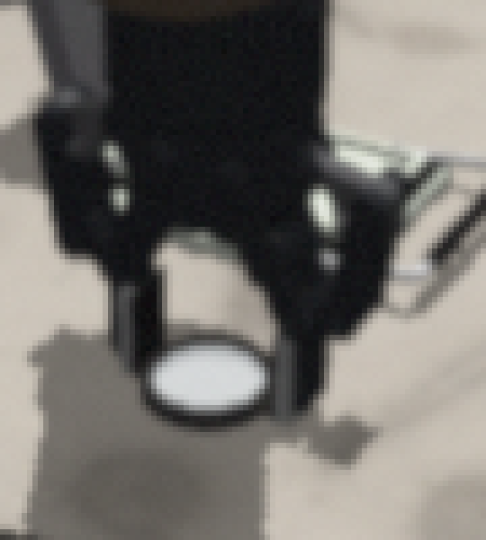

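play_rows(
  targets=[
    {"tx":0,"ty":0,"tz":0,"spin":0,"gripper":0},
    {"tx":0,"ty":0,"tz":0,"spin":0,"gripper":0},
    {"tx":0,"ty":0,"tz":0,"spin":0,"gripper":0},
    {"tx":0,"ty":0,"tz":0,"spin":0,"gripper":0},
  ],
)

```text
clock: 7.75
position: [531.7, 135.3, -12.7]
ee_rot: [0.73, -0.683, 0.0, -0.0]
contact_force: [-1.8, -0.4, 5.1]
gripper_width: 55.6
```

play_rows(
  targets=[
    {"tx":0,"ty":0,"tz":-0.04,"spin":0,"gripper":0},
    {"tx":0,"ty":0,"tz":-0.16,"spin":0,"gripper":0},
    {"tx":0,"ty":0,"tz":-0.24,"spin":0,"gripper":0},
    {"tx":0,"ty":0,"tz":-0.24,"spin":0,"gripper":0},
  ],
)

```text
clock: 8.25
position: [532.8, 135.9, 48.3]
ee_rot: [0.73, -0.683, 0.001, -0.002]
contact_force: [-0.1, 0.7, -0.5]
gripper_width: 55.1
```

```bash
python3 - <<'E'
from h import *
s,R=st(); b=look('side','s11');a=look('top','t11')
cv2.imwrite('pics/s11z.png',np.hstack([cv2.resize(b['frame'][160:270,185:275,::-1],None,fx=4.4,fy=4.4,interpolation=3),cv2.resize(a['frame'][180:290,120:200,::-1],None,fx=4.4,fy=4.4,interpolation=3)]))
E
```

```text
t 8.25 pos [532.8 135.9  48.3] yaw(y) -3.0748 z [ 0.004  0.002 -1.   ] F [-0.1  0.7 -0.5] w 55.1 j [ 0.54  0.44 -0.39  0.   -0.73 -0.48]
```

View pics/s11z.png

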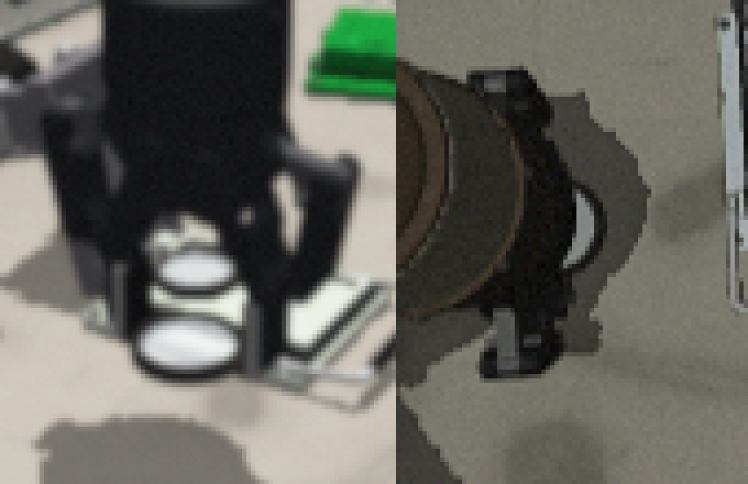

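```bash
cat >> h.py <<'E'
def ringplane(b,c0,yaw,rad=15):
    v,u=np.mgrid[0:384,0:512];uv=np.c_[u.ravel(),v.ravel()];ok=b['depth'].ravel()>0;uv=uv[ok];P=dep(b,uv)
    g=b['frame'].reshape(-1,3)[ok].mean(1)
    q=(np.linalg.norm(P[:,:2]-c0[:2],axis=1)<rad)&(abs(P[:,2]-c0[2])<12)&(g>150)
    Q=P[q]; A=np.c_[Q[:,:2]-c0[:2],np.ones(len(Q))]; k=np.linalg.lstsq(A,Q[:,2],rcond=None)[0]; r=Q[:,2]-A@k; w=abs(r)<2.5; k=np.linalg.lstsq(A[w],Q[w,2],rcond=None)[0]
    print('n',w.sum(),'slope x,y',k[:2].round(3),'z at c',k[2].round(2),'rms',r[w].std().round(2)); d=np.array([np.cos(yaw),np.sin(yaw)]); print('slope along jaws',(k[:2]@d).round(3),'mean px',uv[q].mean(0))
    return Q
E
python3 - <<'E'
from h import *
b=load('s11'); p=dep(b,[[228,238],[222,238],[234,238],[228,235],[228,241]]); print(p.round(1))
Q=ringplane(b,np.array([536,135.5,p[0,2]]),.066,19)
# reference table ring
b=load('side0');Q=ringplane(b,np.array([535,134,6]),.066,19)
E
```

```text
[[535.9 134.1  64.5]
 [544.3 141.9  65.7]
 [525.9 128.7  65. ]
 [541.  126.5  65.5]
 [528.4 145.4  66.3]]
n 144 slope x,y [-0.007  0.055] z at c 65.05 rms 0.7
slope along jaws -0.003 mean px [227.60416667 237.94444444]
n 157 slope x,y [-0.011 -0.   ] z at c 5.13 rms 0.8
slope along jaws -0.011 mean px [228.39490446 264.52229299]
```

```bash
python3 - <<'E'
from h import *
def glass(im,c0,rad):
    # centroid of bright blob near projected c0, undistorted ray to plane
    uv=proj(im,c0)[0].astype(int); x0,y0=uv-20
    f=im['frame'][y0:y0+40,x0:x0+40].astype(float); return f,x0,y0
for n,cam in(('side0','s'),('top0','t')):
    im=load(n)
    for nm,c0,z in(('loose',[535,134,5],5),('inner',[615,10.9,21],21)):
        hsvf=im['frame'];hsv=cv2.cvtColor(hsvf,cv2.COLOR_RGB2HSV); g=hsvf.mean(2)
        uv=proj(im,c0)[0].round().astype(int)
        patch=hsvf[uv[1]-2:uv[1]+3,uv[0]-2:uv[0]+3].reshape(-1,3).astype(float).mean(0)
        m=(np.abs(hsvf.astype(float)-patch).max(2)<22).astype(np.uint8)
        nl,lab,stt,cen=cv2.connectedComponentsWithStats(m,connectivity=4)
        k=lab[uv[1],uv[0]]; print(n,nm,patch.round(),stt[k],cen[k].round(2),plane(im,[cen[k]],z).round(1))
b=load('s11');
hsvf=b['frame']; uv=(228,238);patch=hsvf[236:241,226:231].reshape(-1,3).mean(0); m=(np.abs(hsvf.astype(float)-patch).max(2)<22).astype(np.uint8)
nl,lab,stt,cen=cv2.connectedComponentsWithStats(m,connectivity=4);k=lab[238,228];print(stt[k],cen[k],plane(b,[cen[k]],65).round(1))
s=np.array([532,135.6]);tips(b,s,.066)
E
```

```text
side0 loose [194. 196. 197.] [219 260  19  10 143] [228.31 264.77] [[534.1 136.1   5. ]]
side0 inner [189. 193. 194.] [223 218  14   6  60] [229.2  220.92] [[613.3  12.7  21. ]]
top0 loose [120. 123. 122.] [153 225  17  17 234] [161.   233.04] [[535.2 134.2   5. ]]
top0 inner [129. 135. 132.] [207 190  16  15 186] [214.16 197.03] [[614.4  10.8  21. ]]
[219 234  19   8 101] [227.05940594 237.78217822] [[537.3 135.2  65. ]]
-1 384 [[-16.7, 11.8, 60.6, 234.0, 246.0], [-15.7, 13.9, 61.5, 233.0, 246.0], [-21.0, 4.2, 62.1, 238.0, 244.0], [-16.3, 11.1, 62.3, 234.0, 245.0], [-19.5, 9.4, 62.3, 236.0, 245.0], [-18.2, 10.7, 62.6, 235.0, 245.0]]
1 407 [[25.6, -1.3, 62.7, 218.0, 236.0], [17.1, -9.5, 63.0, 224.0, 235.0], [23.4, -5.2, 63.5, 220.0, 235.0], [18.3, -7.9, 63.5, 223.0, 235.0], [16.2, -0.5, 63.6, 222.0, 237.0], [24.9, -4.0, 63.6, 219.0, 235.0]]
```

```bash
python3 - <<'E'
from h import *
goal((563.6,6.9,55),1.627)
E
```

```text
t 8.35 pos [531.2 135.1  46.2] yaw(y) -3.0754 z [-0.001  0.    -1.   ] F [-0.3 -0.3 -0.5] w 55.1 j [ 0.54  0.45 -0.4  -0.   -0.73 -0.48]
units [ 0.5203 -0.0955 -0.0353] spin 2.0127
```

play_rows(
  targets=[
    {"tx":0.06,"ty":0,"tz":-0.04,"spin":0.23,"gripper":0},
    {"tx":0.15,"ty":-0.03,"tz":-0.04,"spin":0.46,"gripper":0},
    {"tx":0.25,"ty":-0.05,"tz":-0.04,"spin":0.69,"gripper":0},
    {"tx":0.3,"ty":-0.06,"tz":-0.04,"spin":0.92,"gripper":0},
    {"tx":0.35,"ty":-0.06,"tz":-0.04,"spin":1,"gripper":0},
    {"tx":0.35,"ty":-0.06,"tz":-0.04,"spin":1,"gripper":0},
  ],
)

```text
clock: 9.1
position: [551.5, 48.1, 55.2]
ee_rot: [-0.413, 0.911, 0.0, -0.001]
contact_force: [-0.3, 0.2, -0.5]
gripper_width: 55.1
```

```bash
python3 - <<'E'
from h import *
goal((563.6,6.9,55),1.627)
E
```

```text
t 9.1 pos [551.5  48.1  55.2] yaw(y) 2.422 z [-0.003 -0.001 -1.   ] F [-0.3  0.2 -0.5] w 55.1 j [ 0.38  0.44 -0.37 -0.   -0.76 -1.1 ]
units [ 0.0921 -0.1448  0.0008] spin 1.0123
```

play_rows(
  targets=[
    {"tx":0.02,"ty":-0.03,"tz":0,"spin":0.23,"gripper":0},
    {"tx":0.04,"ty":-0.07,"tz":0,"spin":0.46,"gripper":0},
    {"tx":0.06,"ty":-0.1,"tz":0,"spin":0.69,"gripper":0},
    {"tx":0.08,"ty":-0.13,"tz":0,"spin":0.92,"gripper":0},
    {"tx":0.092,"ty":-0.145,"tz":0,"spin":1,"gripper":0},
    {"tx":0.092,"ty":-0.145,"tz":0,"spin":1,"gripper":0},
    {"tx":0.092,"ty":-0.145,"tz":0,"spin":1,"gripper":0},
  ],
)

```text
clock: 9.98
position: [564.3, 8.1, 56.1]
ee_rot: [-0.034, 0.999, -0.0, -0.0]
contact_force: [-0.8, 1.1, -0.1]
gripper_width: 55.2
```

```bash
python3 - <<'E'
from h import *
goal((563.6,6.9,20),1.627)
b=look('side','s12');a=look('top','t12')
cv2.imwrite('pics/s12z.png',np.hstack([cv2.resize(b['frame'][160:270,190:310,::-1],None,fx=4.2,fy=4.2,interpolation=3),cv2.resize(a['frame'][170:280,180:250,::-1],None,fx=4.2,fy=4.2,interpolation=3)]))
goal((563.6,6.9,20),1.627)
E
```

```text
t 9.97 pos [564.3   8.1  56.1] yaw(y) 1.6392 z [-0.001 -0.    -1.   ] F [-0.8  1.1 -0.1] w 55.2 j [ 0.3   0.45 -0.35 -0.   -0.77 -1.8 ]
units [ 0.003  -0.0048  0.1445] spin 0.0155
t 10.07 pos [564.4   8.1  56.3] yaw(y) 1.6388 z [-0. -0. -1.] F [-0.8 -0.4 -0.7] w 55.4 j [ 0.3   0.45 -0.35 -0.   -0.77 -1.8 ]
units [ 0.0035 -0.0047  0.1453] spin 0.015
```

View pics/s12z.png

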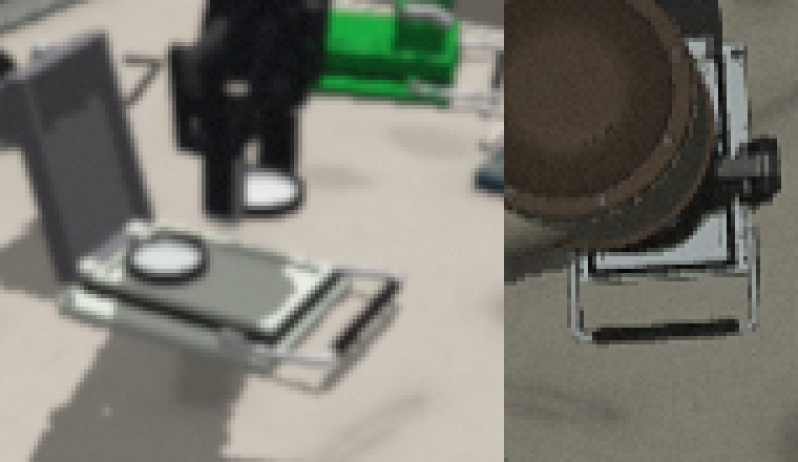

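```bash
python3 - <<'E'
from h import *
import itertools
from scipy.special import expit
def loc(P,p):
    c,s=np.cos(p[2]),np.sin(p[2]); return (P[:,:2]-p[:2])@np.array([[c,-s],[s,c]])
for n,box in(('top0',(170,262,185,250)),('side0',(190,260,180,300))):
    im=load(n); v,u=np.mgrid[box[0]:box[1],box[2]:box[3]];P=dep(im,np.c_[u.ravel(),v.ravel()]);P=P[(P[:,2]<40)]
    def cost(p):
        x,y=loc(P,p).T; t=0;
        if n=='top0' : q=(abs(x)<45)&(abs(y+52)<7)
        q=(abs(x)<45)&(abs(abs(y)-52)<7); 
        # side cam (+y,-x side) sees front(-x) edge & +y edge only 
        if n=='side0': q&=y>0
        t+=np.minimum(abs(P[q,2]-10.3*expit((52-abs(y[q]))/.6)),5).sum()
        q=(abs(y)<28)&(x<-59)&(x>-68); t+=np.minimum(abs(P[q,2]-13*expit((x[q]+61)/.6)),5).sum()
        q=(abs(y)<48)&(x<-59)&(x>-68)
        q=(x<0)&(x>-48)&(abs(abs(y)-34)<4);t+=np.minimum(abs(P[q,2]-16-4*expit((abs(y[q])-32)/.6)*expit((36-abs(y[q]))/.6)),5).sum()
        q=(abs(y)<30)&(abs(x+52.5)<4.5);t+=np.minimum(abs(P[q,2]-16-4*expit((x[q]+54.5)/.6)*expit((-50.5-x[q])/.6)),5).sum()
        return t
    best=sorted((cost(np.array([587+dx,7.5+dy,w])),587+dx,7.5+dy,w) for dx,dy,w in itertools.product(np.arange(-4,4.1,.5),np.arange(-4,4.1,.5),np.arange(.03,.081,.01)))[:6]
    print(n,np.round(best,2))
im=load('side0'); f=im['frame'][200:255,195:295,::-1]; cv2.imwrite('pics/sc.png',cv2.resize(f,None,fx=8,fy=8,interpolation=3))
for o in((587.3,7.4),(586.9,8.2)):
  c,s=np.cos(.056),np.sin(.056)
  for L in((-50.5,32,20),(-50.5,-32,20),(-61,52,0),(-61,52,10)): 
    w=(o[0]+c*L[0]-s*L[1],o[1]+s*L[0]+c*L[1],L[2]); print(L,((proj(im,w)[0]-[195,200]+.5)*8).round(0))
E
```

```text
top0 [[1.28334e+03 5.86500e+02 7.50000e+00 6.00000e-02]
 [1.28483e+03 5.87000e+02 7.50000e+00 6.00000e-02]
 [1.29236e+03 5.86500e+02 7.50000e+00 5.00000e-02]
 [1.29766e+03 5.87000e+02 7.50000e+00 5.00000e-02]
 [1.30583e+03 5.87500e+02 7.50000e+00 6.00000e-02]
 [1.30587e+03 5.87000e+02 7.50000e+00 4.00000e-02]]
side0 [[1.17324e+03 5.89000e+02 5.50000e+00 5.00000e-02]
 [1.17378e+03 5.87500e+02 5.00000e+00 8.00000e-02]
 [1.17459e+03 5.87500e+02 4.50000e+00 8.00000e-02]
 [1.17518e+03 5.88500e+02 5.50000e+00 6.00000e-02]
 [1.17717e+03 5.87500e+02 5.50000e+00 5.00000e-02]
 [1.17842e+03 5.89000e+02 5.50000e+00 6.00000e-02]]
(-50.5, 32, 20) [473. 289.]
(-50.5, -32, 20) [575. 186.]
(-61, 52, 0) [473. 399.]
(-61, 52, 10) [474. 367.]
(-50.5, 32, 20) [473. 290.]
(-50.5, -32, 20) [575. 188.]
(-61, 52, 0) [472. 401.]
(-61, 52, 10) [473. 368.]
```

View pics/sc.png

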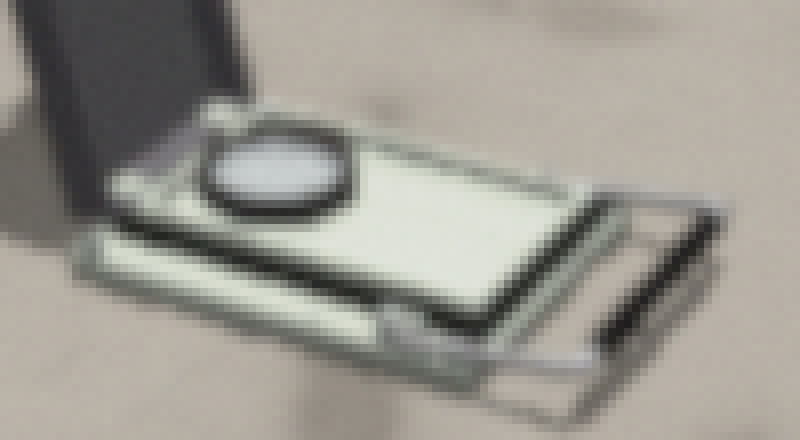

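```bash
python3 - <<'E'
from h import *
goal((564,6.4,10),1.627)
E
```

```text
t 10.07 pos [564.4   8.1  56.3] yaw(y) 1.6388 z [-0. -0. -1.] F [-0.8 -0.4 -0.7] w 55.4 j [ 0.3   0.45 -0.35 -0.   -0.77 -1.8 ]
units [ 0.002  -0.0068  0.1853] spin 0.015
```

play_rows(
  targets=[
    {"tx":0.002,"ty":-0.007,"tz":0.08,"spin":0.015,"gripper":0},
    {"tx":0.002,"ty":-0.007,"tz":0.15,"spin":0.015,"gripper":0},
    {"tx":0.002,"ty":-0.007,"tz":0.185,"spin":0.015,"gripper":0},
    {"tx":0.002,"ty":-0.007,"tz":0.185,"spin":0.015,"gripper":0},
    {"tx":0.002,"ty":-0.007,"tz":0.185,"spin":0.015,"gripper":0},
  ],
)

```text
clock: 10.7
position: [564.7, 6.2, 10.9]
ee_rot: [-0.028, 1.0, 0.0, 0.001]
contact_force: [-0.4, -0.5, 0.1]
gripper_width: 55.1
```

```bash
python3 - <<'E'
from h import *
b=look('side','s13');a=look('top','t13')
goal((564,6.4,3.8),1.627)
cv2.imwrite('pics/s13z.png',np.hstack([cv2.resize(b['frame'][195:260,200:300,::-1],None,fx=7.8,fy=7.8,interpolation=3)]))
v,u=np.mgrid[195:260,200:300];P=dep(b,np.c_[u.ravel(),v.ravel()]);
c,s=np.cos(.056),np.sin(.056);L=(P[:,:2]-[587.3,7.2])@np.array([[c,-s],[s,c]])
q=(abs(L[:,0]+24)<17)&(abs(L[:,1]+3)<17)&(P[:,2]>18)&(b['frame'][v.ravel(),u.ravel()].mean(1)>130)
print(q.sum(),np.median(P[q,2]),np.median(L[q],0))
E
```

```text
t 10.8 pos [564.7   6.2  11. ] yaw(y) 1.6259 z [ 0.002  0.    -1.   ] F [ 0.7 -0.1 -0.5] w 55.0 j [ 0.3   0.52 -0.38  0.   -0.67 -1.81]
units [0.0028 0.0011 0.0289] spin -0.0015
67 26.94013575894628 [-29.83867486  -6.81435227]
```

View pics/s13z.png

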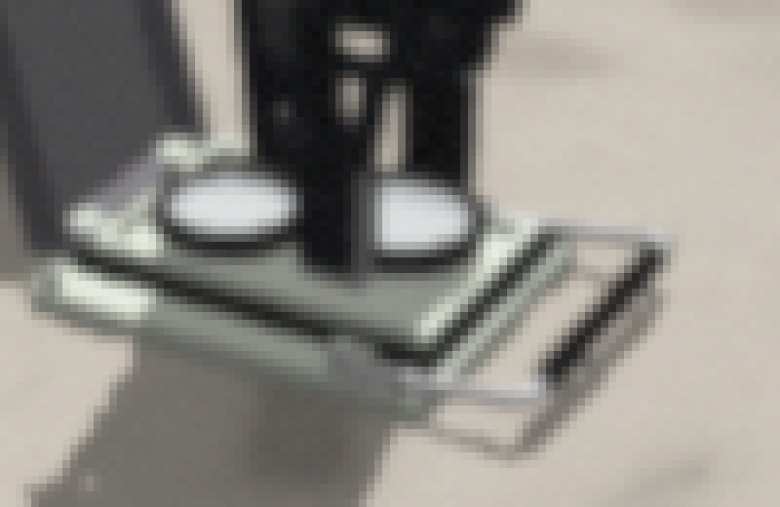

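play_rows(
  targets=[
    {"tx":0.003,"ty":0.001,"tz":0.01,"spin":0,"gripper":0},
    {"tx":0.003,"ty":0.001,"tz":0.02,"spin":0,"gripper":0},
    {"tx":0.003,"ty":0.001,"tz":0.026,"spin":0,"gripper":0},
    {"tx":0.003,"ty":0.001,"tz":0.026,"spin":0,"gripper":0},
  ],
)

```text
clock: 11.3
position: [563.9, 6.3, 4.4]
ee_rot: [-0.028, 1.0, 0.0, 0.001]
contact_force: [-0.3, 0.5, 4.5]
gripper_width: 55.0
```

```bash
python3 - <<'E'
from h import *
b=look('side','s14')
goal((564,6.4,3.5),1.627)
cv2.imwrite('pics/s14z.png',np.hstack([cv2.resize(b['frame'][195:260,200:300,::-1],None,fx=7.8,fy=7.8,interpolation=3)]))
E
```

```text
t 11.35 pos [564.    6.3   4.4] yaw(y) 1.626 z [ 0.001  0.    -1.   ] F [ 0.3 -0.1  5.3] w 55.0 j [ 0.3   0.53 -0.39  0.   -0.65 -1.81]
units [-0.0002  0.0004  0.0036] spin -0.0013
```

View pics/s14z.png

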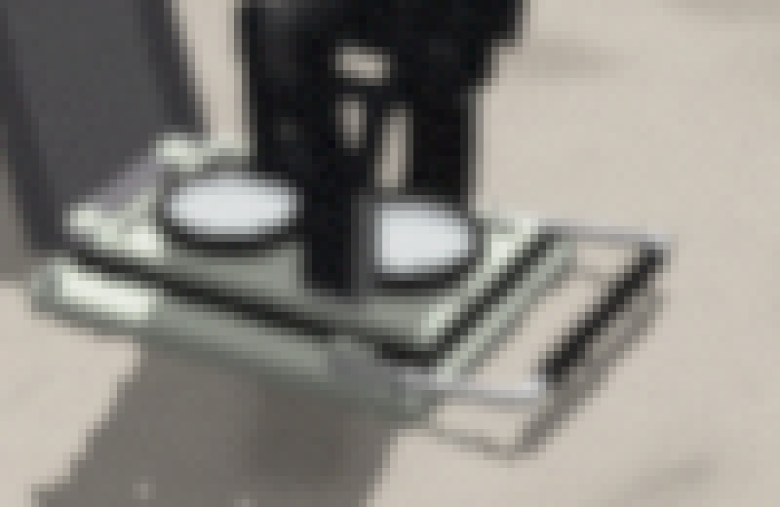

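play_rows(
  targets=[
    {"tx":0,"ty":0,"tz":0,"spin":0,"gripper":-0.4},
    {"tx":0,"ty":0,"tz":0,"spin":0,"gripper":-0.5},
    {"tx":0,"ty":0,"tz":0,"spin":0,"gripper":-0.7},
    {"tx":0,"ty":0,"tz":-0.02,"spin":0,"gripper":-0.7},
    {"tx":0,"ty":0,"tz":-0.1,"spin":0,"gripper":-0.7},
    {"tx":0,"ty":0,"tz":-0.3,"spin":0,"gripper":-0.7},
    {"tx":0,"ty":0,"tz":-0.3,"spin":0,"gripper":-0.7},
  ],
)

```text
clock: 12.22
position: [566.5, 6.9, 83.2]
ee_rot: [-0.028, 1.0, 0.001, 0.005]
contact_force: [1.4, 1.0, -0.4]
gripper_width: 72.9
```

```bash
python3 - <<'E'
from h import *
b=look('side','s15')
st()
cv2.imwrite('pics/s15z.png',np.hstack([cv2.resize(b['frame'][180:260,200:300,::-1],None,fx=7,fy=7,interpolation=3)]))
ringplane(b,np.array([564,4,21]),1.62,16)
E
```

```text
t 12.28 pos [564.7   6.6  81.1] yaw(y) 1.6257 z [ 0.005  0.001 -1.   ] F [-0.5 -0.6  0.1] w 72.5 j [ 0.3   0.42 -0.33  0.   -0.82 -1.81]
n 76 slope x,y [-0.016 -0.007] z at c 19.44 rms 0.75
slope along jaws -0.006 mean px [249.55844156 225.83116883]
```

View pics/s15z.png

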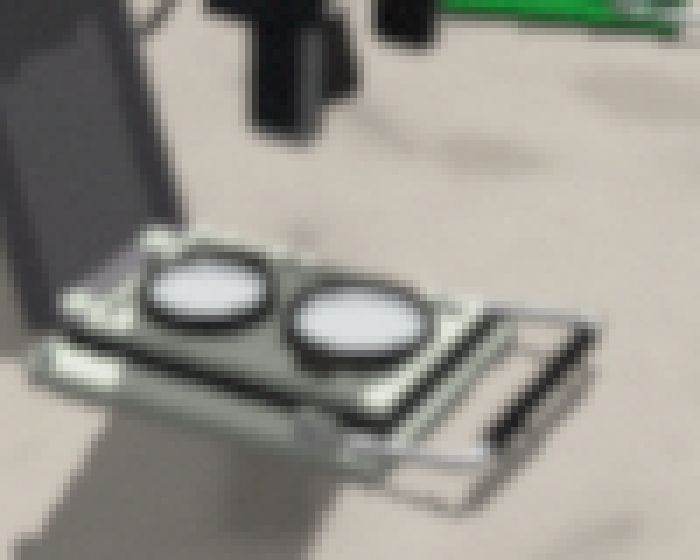

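```bash
python3 - <<'E'
from h import *
goal((760,16.5,170),1.627)
E
```

```text
t 12.28 pos [564.7   6.6  81.1] yaw(y) 1.6257 z [ 0.005  0.001 -1.   ] F [-0.5 -0.6  0.1] w 72.5 j [ 0.3   0.42 -0.33  0.   -0.82 -1.81]
units [-0.7839 -0.003  -0.352 ] spin -0.0016
```

play_rows(
  targets=[
    {"tx":0,"ty":0,"tz":-0.18,"spin":0,"gripper":1},
    {"tx":0,"ty":0,"tz":-0.35,"spin":0,"gripper":1},
    {"tx":-0.2,"ty":0,"tz":-0.36,"spin":0,"gripper":1},
    {"tx":-0.45,"ty":0,"tz":-0.36,"spin":0,"gripper":1},
    {"tx":-0.7,"ty":0,"tz":-0.36,"spin":0,"gripper":1},
    {"tx":-0.785,"ty":0,"tz":-0.36,"spin":0,"gripper":1},
    {"tx":-0.785,"ty":0,"tz":-0.36,"spin":0,"gripper":1},
  ],
)

```text
clock: 13.15
position: [759.5, 16.9, 165.2]
ee_rot: [-0.027, 1.0, -0.0, -0.002]
contact_force: [-0.8, -0.4, 0.2]
gripper_width: -0.4
```

```bash
python3 - <<'E'
from h import *
b=look('side','s16');a=look('top','t16')
s,R=st(); goal((760,16.5,95),1.627)
cv2.imwrite('pics/s16z.png',np.hstack([cv2.resize(b['frame'][110:260,150:290,::-1],None,fx=3.2,fy=3.2,interpolation=3),cv2.resize(a['frame'][120:270,180:260,::-1],None,fx=3.2,fy=3.2,interpolation=3)]))
cv2.imwrite('pics/t16z.png',cv2.resize(a['frame'][185:260,190:245,::-1],None,fx=8,fy=8,interpolation=3))
v,u=np.mgrid[0:384,0:512];ok=b['depth'].ravel()>0;uv=np.c_[u.ravel(),v.ravel()][ok];P=dep(b,uv)
q=(abs(P[:,0]-s['position'][0])<25)&(abs(P[:,1]-s['position'][1])<25)&(P[:,2]>100); Q=np.c_[P[q],uv[q]];print(Q[np.argsort(Q[:,2])[:8]].round(1))
E
```

```text
t 13.25 pos [758.3  16.8 167.3] yaw(y) 1.6255 z [-0.003 -0.    -1.   ] F [-0.7  0.9  0.6] w -0.1 j [ 0.23  0.65  0.33 -0.   -1.25 -1.75]
t 13.25 pos [758.3  16.8 167.3] yaw(y) 1.6255 z [-0.003 -0.    -1.   ] F [-0.7  0.9  0.6] w -0.1 j [ 0.23  0.65  0.33 -0.   -1.25 -1.75]
units [-0.0076 -0.0017  0.2892] spin -0.0019
[[756.8  21.6 175.3 174.  146. ]
 [758.5  23.  175.3 173.  146. ]
 [759.2  25.6 175.9 172.  146. ]
 [748.9  20.4 176.4 177.  146. ]
 [764.4  23.  176.6 171.  145. ]
 [766.1  24.4 176.7 170.  145. ]
 [748.4  14.  177.1 179.  145. ]
 [748.8  23.8 177.3 176.  146. ]]
```

View pics/s16z.png

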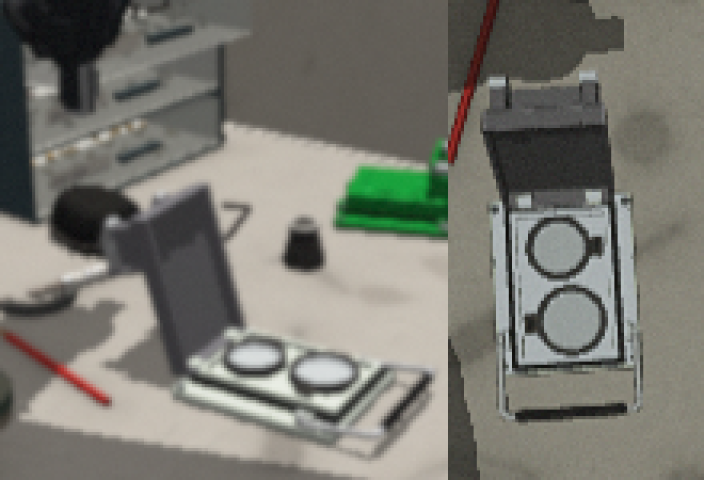

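View pics/t16z.png

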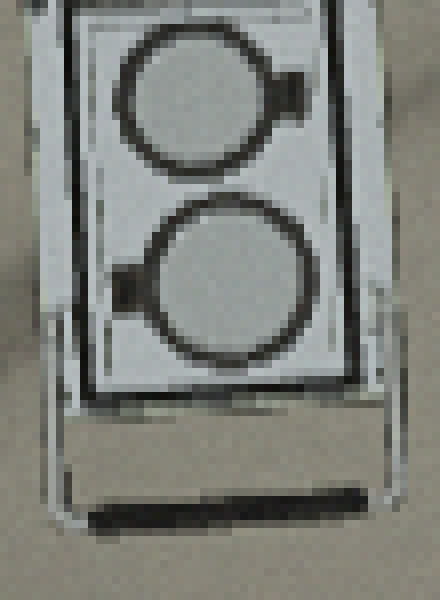

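```bash
python3 - <<'E'
from h import *
a=load('t16');f=a['frame'].astype(float)
for nm,c0,z in(('loose',[564,3,21],21),('inner',[614.4,10.8,21],21)):
    uv=proj(a,c0)[0].round().astype(int);patch=f[uv[1]-2:uv[1]+3,uv[0]-2:uv[0]+3].reshape(-1,3).mean(0)
    m=(abs(f-patch).max(2)<14).astype(np.uint8);nl,lab,stt,cen=cv2.connectedComponentsWithStats(m,connectivity=4);k=lab[uv[1],uv[0]]
    w=plane(a,[cen[k]],z)[0];c,s=np.cos(.056),np.sin(.056);print(nm,stt[k],w.round(1),((w[:2]-[587,7.5])@np.array([[c,-s],[s,c]])).round(1))
# lid & humps profile by depth along case axis (top cam)
v,u=np.mgrid[125:200,185:245];P=dep(a,np.c_[u.ravel(),v.ravel()]);L=(P[:,:2]-[587,7.5])@np.array([[c,-s],[s,c]])
q=(P[:,2]>60)&(P[:,2]<145)
for y0 in(-35,-30,-25,-20,-10,0,10,20,25,30,35):
    k=q&(abs(L[:,1]-y0)<2.5)&(P[:,2]>90); print(y0,np.c_[L[k,0],P[k,2]].round(0)[:9].tolist())
E
```

```text
loose [210 212  17  17 227] [562.3   2.   21. ] [-25.   -4.1]
inner [207 190  15  15 177] [614.8  11.   21. ] [27.9  2. ]
-35 [[128.0, 117.0], [127.0, 115.0], [126.0, 117.0], [125.0, 115.0], [123.0, 113.0], [126.0, 102.0], [121.0, 114.0], [124.0, 100.0], [118.0, 114.0]]
-30 [[127.0, 114.0], [126.0, 118.0], [127.0, 115.0], [124.0, 119.0], [125.0, 113.0], [124.0, 116.0], [123.0, 115.0], [123.0, 114.0], [121.0, 113.0]]
-25 [[128.0, 113.0], [124.0, 119.0], [123.0, 114.0], [123.0, 114.0], [126.0, 97.0], [121.0, 113.0], [118.0, 115.0], [116.0, 115.0], [114.0, 117.0]]
-20 [[104.0, 122.0], [103.0, 128.0], [101.0, 128.0], [101.0, 125.0], [99.0, 125.0], [99.0, 126.0], [97.0, 127.0], [97.0, 126.0], [96.0, 128.0]]
-10 [[104.0, 124.0], [105.0, 122.0], [104.0, 126.0], [102.0, 127.0], [102.0, 125.0], [102.0, 123.0], [99.0, 128.0], [100.0, 126.0], [99.0, 126.0]]
0 [[105.0, 126.0], [103.0, 125.0], [103.0, 125.0], [102.0, 125.0], [101.0, 125.0], [100.0, 127.0], [101.0, 124.0], [98.0, 126.0], [98.0, 126.0]]
10 [[104.0, 124.0], [103.0, 125.0], [101.0, 127.0], [101.0, 124.0], [98.0, 128.0], [99.0, 125.0], [97.0, 126.0], [97.0, 126.0], [95.0, 126.0]]
20 [[104.0, 125.0], [105.0, 123.0], [103.0, 121.0], [101.0, 127.0], [100.0, 125.0], [99.0, 129.0], [97.0, 126.0], [97.0, 127.0], [95.0, 127.0]]
25 [[128.0, 117.0], [129.0, 114.0], [132.0, 104.0], [126.0, 117.0], [126.0, 117.0], [127.0, 113.0], [124.0, 118.0], [124.0, 117.0], [126.0, 109.0]]
30 [[128.0, 117.0], [126.0, 118.0], [126.0, 118.0], [124.0, 116.0], [124.0, 118.0], [122.0, 117.0], [123.0, 113.0], [120.0, 115.0], [118.0, 114.0]]
35 [[125.0, 122.0], [127.0, 116.0], [125.0, 115.0], [125.0, 115.0], [123.0, 113.0], [121.0, 114.0], [119.0, 114.0], [116.0, 116.0], [114.0, 115.0]]
```

```bash
python3 - <<'E'
from h import *
b=load('s16');v,u=np.mgrid[0:384,0:512];ok=b['depth'].ravel()>0;uv=np.c_[u.ravel(),v.ravel()][ok];P=dep(b,uv)
c,s=np.cos(.056),np.sin(.056);L=(P[:,:2]-[758.5,16.8])@np.array([[c,-s],[s,c]])
q=(abs(L)<70).all(1)&(P[:,2]>165)&(P[:,2]<300)
for z in range(172,270,5):
    k=q&(abs(P[:,2]-z)<2.5); 
    if k.any(): print(z,k.sum(),'x',np.percentile(L[k,0],[3,97]).round(0),'y',np.percentile(L[k,1],[3,97]).round(0))
cv2.imwrite('pics/s16f.png',cv2.resize(b['frame'][90:160,150:210,::-1],None,fx=8,fy=8,interpolation=3))
E
```

```text
177 17 x [-10.   9.] y [-4.  9.]
182 22 x [-12.   4.] y [-5. 15.]
187 28 x [-11.   6.] y [-8. 15.]
192 26 x [-12.   7.] y [-13.  15.]
197 29 x [-12.   6.] y [-13.  15.]
202 30 x [-12.   7.] y [-14.  15.]
207 24 x [-11.   6.] y [-6. 15.]
212 27 x [-12.   6.] y [-7. 15.]
217 21 x [-13.   3.] y [-13.  18.]
222 48 x [-14.   9.] y [-27.  32.]
227 64 x [-13.  10.] y [-30.  35.]
232 65 x [-12.  11.] y [-36.  38.]
237 59 x [-14.  11.] y [-37.  45.]
242 78 x [-17.   7.] y [-39.  48.]
247 87 x [-17.  12.] y [-44.  52.]
252 82 x [-17.   8.] y [-50.  56.]
257 91 x [-17.   8.] y [-52.  59.]
262 103 x [-16.   7.] y [-52.  62.]
267 106 x [-18.   8.] y [-53.  63.]
```

View pics/s16f.png

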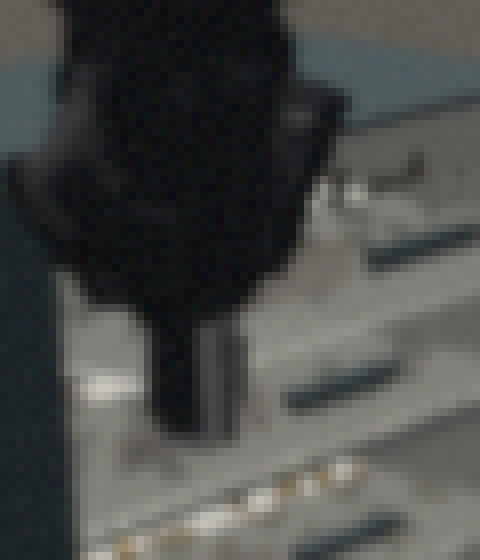

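play_rows(
  targets=[
    {"tx":0,"ty":0,"tz":0.13,"spin":0,"gripper":1},
    {"tx":0,"ty":0,"tz":0.25,"spin":0,"gripper":1},
    {"tx":0.08,"ty":0,"tz":0.25,"spin":0,"gripper":1},
    {"tx":0.16,"ty":0,"tz":0.25,"spin":0,"gripper":1},
    {"tx":0.22,"ty":0,"tz":0.25,"spin":0,"gripper":1},
    {"tx":0.28,"ty":0,"tz":0.25,"spin":0,"gripper":1},
    {"tx":0.34,"ty":0,"tz":0.25,"spin":0,"gripper":1},
    {"tx":0.4,"ty":0,"tz":0.25,"spin":0,"gripper":1},
    {"tx":0.4,"ty":0,"tz":0.25,"spin":0,"gripper":1},
  ],
)

```text
clock: 14.38
position: [658.0, 11.5, 107.7]
ee_rot: [-0.028, 1.0, 0.0, 0.0]
contact_force: [0.1, 0.2, 0.7]
gripper_width: 0.0
```

```bash
cat >> h.py <<'E'
def locp(): 
    s,R=st(); c,ss=np.cos(.056),np.sin(.056); p=s['position']; print('LOCAL',((p[:2]-[587,7.5])@np.array([[c,-ss],[ss,c]])).round(1),'z',p[2].round(1),'tip(shut)',(p[2]+8).round(1))
E
python3 - <<'E'
from h import *
b=look('side','s17');locp()
cv2.imwrite('pics/s17z.png',np.hstack([cv2.resize(b['frame'][110:260,150:290,::-1],None,fx=4,fy=4,interpolation=3)]))
E
```

```text
t 14.43 pos [658.6  11.5 107.3] yaw(y) 1.626 z [ 0.001  0.    -1.   ] F [-0.1  0.4  0.2] w -0.6 j [ 0.26  0.53 -0.05 -0.   -0.99 -1.78]
LOCAL [71.7 -0. ] z 107.3 tip(shut) 115.3
```

View pics/s17z.png

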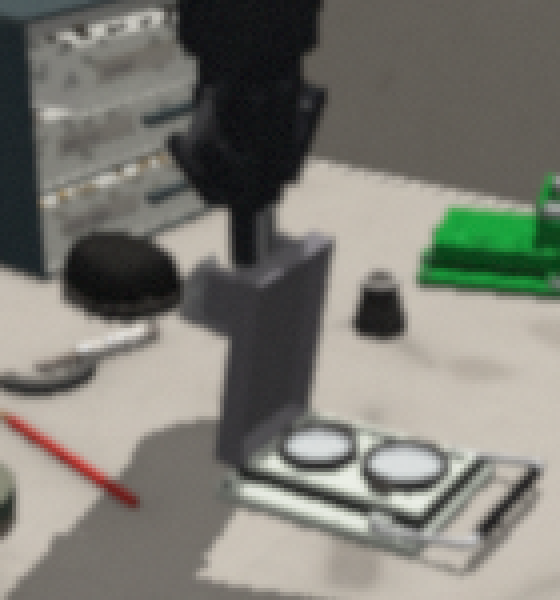

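play_rows(
  targets=[
    {"tx":0.07,"ty":0,"tz":0.005,"spin":0,"gripper":1},
    {"tx":0.14,"ty":0,"tz":0.01,"spin":0,"gripper":1},
    {"tx":0.19,"ty":0,"tz":0.01,"spin":0,"gripper":1},
    {"tx":0.235,"ty":0,"tz":0.012,"spin":0,"gripper":1},
    {"tx":0.262,"ty":0,"tz":0.03,"spin":0,"gripper":1},
    {"tx":0.29,"ty":0,"tz":0.05,"spin":0,"gripper":1},
    {"tx":0.29,"ty":0,"tz":0.05,"spin":0,"gripper":1},
  ],
)

```text
clock: 15.3
position: [586.1, 7.3, 93.0]
ee_rot: [-0.027, 1.0, -0.0, -0.001]
contact_force: [-0.5, -0.7, 0.1]
gripper_width: -0.0
```

```bash

python3 - <<'E'
from h import *
b=look('side','s18');locp()
cv2.imwrite('pics/s18z.png',np.hstack([cv2.resize(b['frame'][110:260,150:290,::-1],None,fx=4,fy=4,interpolation=3)]))
E
```

```text
t 15.35 pos [586.7   7.4  93.3] yaw(y) 1.6257 z [-0.001 -0.    -1.   ] F [-0.1 -0.1  0.4] w 0.1 j [ 0.29  0.44 -0.25 -0.   -0.88 -1.8 ]
LOCAL [-0.3 -0.1] z 93.3 tip(shut) 101.3
```

View pics/s18z.png

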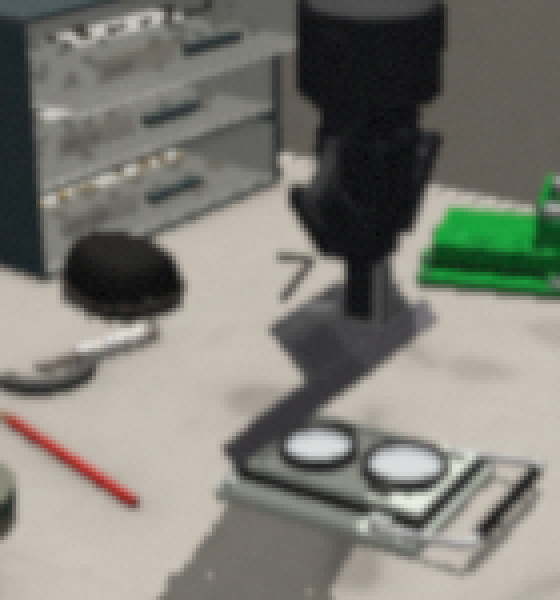

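play_rows(
  targets=[
    {"tx":0.025,"ty":0,"tz":0.02,"spin":0,"gripper":1},
    {"tx":0.05,"ty":0,"tz":0.04,"spin":0,"gripper":1},
    {"tx":0.07,"ty":0,"tz":0.065,"spin":0,"gripper":1},
    {"tx":0.091,"ty":0,"tz":0.092,"spin":0,"gripper":1},
    {"tx":0.108,"ty":0,"tz":0.12,"spin":0,"gripper":1},
    {"tx":0.124,"ty":0,"tz":0.15,"spin":0,"gripper":1},
    {"tx":0.137,"ty":0,"tz":0.18,"spin":0,"gripper":1},
    {"tx":0.148,"ty":0,"tz":0.212,"spin":0,"gripper":1},
    {"tx":0.148,"ty":0,"tz":0.212,"spin":0,"gripper":1},
  ],
)

```text
clock: 16.48
position: [549.4, 5.3, 39.9]
ee_rot: [-0.027, 1.0, -0.0, -0.001]
contact_force: [-0.3, -0.1, 1.3]
gripper_width: 0.2
```

```bash

python3 - <<'E'
from h import *
b=look('side','s19');locp()
cv2.imwrite('pics/s19z.png',np.hstack([cv2.resize(b['frame'][130:260,180:300,::-1],None,fx=5,fy=5,interpolation=3)]))
E
```

```text
t 16.52 pos [550.    5.4  40.4] yaw(y) 1.6257 z [-0.001 -0.    -1.   ] F [ 0.5 -0.   0.5] w -0.3 j [ 0.3   0.46 -0.4   0.   -0.72 -1.82]
LOCAL [-37.  -0.] z 40.4 tip(shut) 48.4
```

View pics/s19z.png

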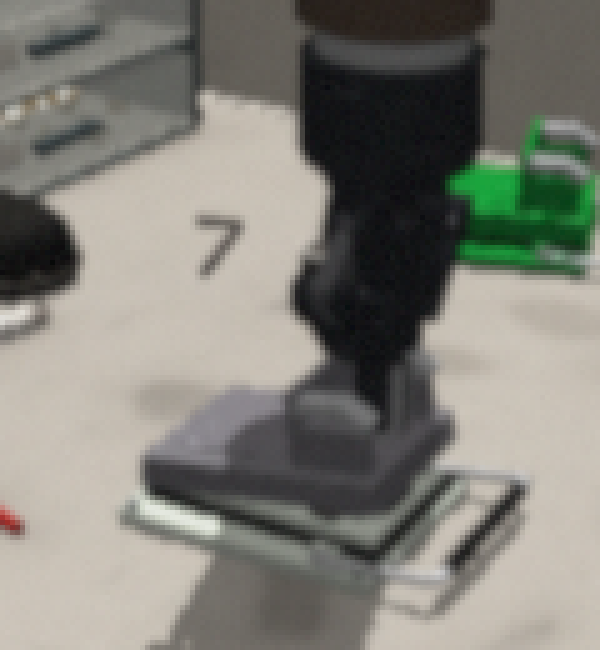

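play_rows(
  targets=[
    {"tx":0.007,"ty":0,"tz":0.03,"spin":0,"gripper":1},
    {"tx":0.012,"ty":0,"tz":0.05,"spin":0,"gripper":1},
    {"tx":0.014,"ty":0,"tz":0.06,"spin":0,"gripper":1},
    {"tx":0.014,"ty":0,"tz":0.066,"spin":0,"gripper":1},
    {"tx":0.014,"ty":0,"tz":0.066,"spin":0,"gripper":1},
  ],
)

```text
clock: 17.15
position: [546.7, 5.3, 24.2]
ee_rot: [-0.027, 1.0, -0.0, 0.0]
contact_force: [0.5, -0.4, -0.0]
gripper_width: -0.0
```

```bash

python3 - <<'E'
from h import *
b=look('side','s20');locp()
cv2.imwrite('pics/s20z.png',np.hstack([cv2.resize(b['frame'][170:260,190:300,::-1],None,fx=6,fy=6,interpolation=3)]))
E
```

```text
t 17.2 pos [546.8   5.3  24.3] yaw(y) 1.6257 z [ 0.  0. -1.] F [ 0.3  0.3 -0.2] w -0.2 j [ 0.31  0.48 -0.42  0.   -0.68 -1.82]
LOCAL [-40.3   0.1] z 24.3 tip(shut) 32.3
```

View pics/s20z.png

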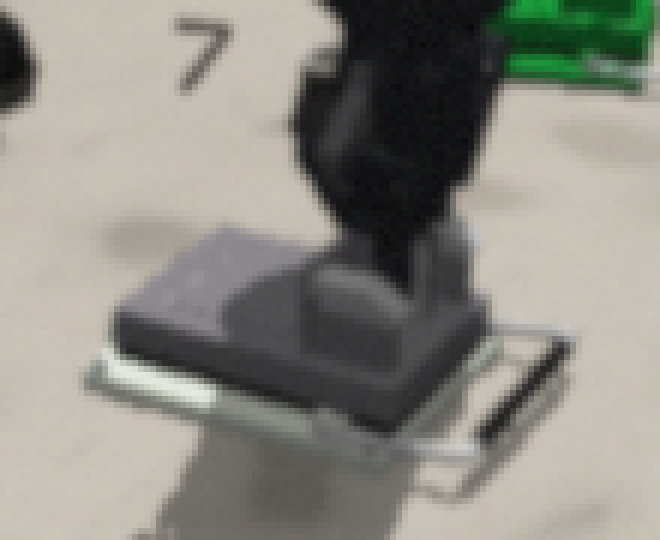

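play_rows(
  targets=[
    {"tx":0,"ty":0,"tz":0.005,"spin":0,"gripper":1},
    {"tx":0,"ty":0,"tz":0.01,"spin":0,"gripper":1},
    {"tx":0,"ty":0,"tz":0.01,"spin":0,"gripper":1},
  ],
)

```text
clock: 17.58
position: [546.6, 5.2, 21.6]
ee_rot: [-0.027, 1.0, -0.0, -0.0]
contact_force: [0.4, 0.4, -0.6]
gripper_width: 0.1
```

play_rows(
  targets=[
    {"tx":0,"ty":0,"tz":0.006,"spin":0,"gripper":1},
    {"tx":0,"ty":0,"tz":0.012,"spin":0,"gripper":1},
    {"tx":0,"ty":0,"tz":0.012,"spin":0,"gripper":1},
  ],
)

```text
clock: 17.95
position: [546.8, 5.3, 20.1]
ee_rot: [-0.028, 1.0, -0.0, 0.0]
contact_force: [-3.1, -0.1, 9.1]
gripper_width: -0.2
```

```bash

python3 - <<'E'
from h import *
locp()
b=load('s20');v,u=np.mgrid[170:260,190:300];P=dep(b,np.c_[u.ravel(),v.ravel()]);c,s=np.cos(.056),np.sin(.056);L=(P[:,:2]-[587,7.5])@np.array([[c,-s],[s,c]])
q=(abs(L[:,1])<38)&(L[:,0]>-5)&(L[:,0]<60)&(P[:,2]>20)&(P[:,2]<60)
A=np.c_[L[q],np.ones(q.sum())];k=np.linalg.lstsq(A,P[q,2],rcond=None)[0];r=P[q,2]-A@k;w=abs(r)<3;k=np.linalg.lstsq(A[w],P[q,2][w],rcond=None)[0];print(k,w.sum())
E
```

```text
t 17.95 pos [546.8   5.3  20.1] yaw(y) 1.6262 z [ 0. -0. -1.] F [-3.1 -0.1  9.1] w -0.2 j [ 0.31  0.48 -0.42  0.   -0.67 -1.82]
LOCAL [-40.3   0. ] z 20.1 tip(shut) 28.1
[-2.06844767e-02 -5.55051643e-03  3.06985011e+01] 386
```

play_rows(
  targets=[
    {"tx":0,"ty":0,"tz":0,"spin":0,"gripper":1},
    {"tx":0,"ty":0,"tz":0,"spin":0,"gripper":1},
    {"tx":0,"ty":0,"tz":-0.1,"spin":0,"gripper":1},
    {"tx":0,"ty":0,"tz":-0.3,"spin":0,"gripper":1},
    {"tx":0.05,"ty":0,"tz":-0.4,"spin":-0.23,"gripper":1},
    {"tx":0.2,"ty":0,"tz":-0.4,"spin":-0.46,"gripper":1},
    {"tx":0.2,"ty":0,"tz":-0.4,"spin":-0.69,"gripper":1},
    {"tx":0.2,"ty":0,"tz":-0.4,"spin":-0.92,"gripper":1},
    {"tx":0.2,"ty":0,"tz":-0.4,"spin":-1,"gripper":1},
    {"tx":0.2,"ty":0,"tz":-0.4,"spin":-1,"gripper":1},
  ],
)

```text
clock: 19.2
position: [496.6, 2.5, 118.7]
ee_rot: [-0.407, 0.913, 0.0, 0.0]
contact_force: [0.1, -0.4, 0.7]
gripper_width: 0.2
```

```bash

python3 - <<'E'
from h import *
b=look('side','s21');locp();goal((497.1,2.4,110),.056+np.pi)
cv2.imwrite('pics/s21z.png',np.hstack([cv2.resize(b['frame'][170:260,190:300,::-1],None,fx=6,fy=6,interpolation=3)]))
v,u=np.mgrid[170:260,190:300];P=dep(b,np.c_[u.ravel(),v.ravel()]);c,s=np.cos(.056),np.sin(.056);L=(P[:,:2]-[587,7.5])@np.array([[c,-s],[s,c]])
q=(abs(L[:,1])<36)&(L[:,0]>-5)&(L[:,0]<55)&(P[:,2]>20)&(P[:,2]<60)
A=np.c_[L[q],np.ones(q.sum())];k=np.linalg.lstsq(A,P[q,2],rcond=None)[0];r=P[q,2]-A@k;w=abs(r)<3;k=np.linalg.lstsq(A[w],P[q,2][w],rcond=None)[0];print('lid',k,w.sum())
g=b['frame'][v.ravel(),u.ravel()].mean(1)
q=(L[:,0]<-75)&(L[:,0]>-100)&(abs(L[:,1])<30)&(P[:,2]>10)&(g<90);print('bar',q.sum(),L[q].mean(0),P[q,2].mean(),np.percentile(P[q,2],[10,90]))
for x0 in range(-66,0,4):
    o=[x0]
    for y0 in (0,30,-30):
        k=(abs(L[:,0]-x0)<2)&(abs(L[:,1]-y0)<5); o.append(np.median(P[k,2]).round(1) if k.any() else None)
    print(o)
E
```

```text
t 19.25 pos [496.6   2.5 118.7] yaw(y) 2.4098 z [-0.  0. -1.] F [ 1.3 -0.  -0.2] w -0.1 j [ 0.33  0.27 -0.44 -0.   -0.86 -1.06]
LOCAL [-90.5   0.1] z 118.7 tip(shut) 126.7
t 19.25 pos [496.6   2.5 118.7] yaw(y) 2.4098 z [-0.  0. -1.] F [ 1.3 -0.  -0.2] w -0.1 j [ 0.33  0.27 -0.44 -0.   -0.86 -1.06]
units [-0.0009 -0.0018  0.0349] spin -1.0031
lid [-1.45589651e-02 -1.64382952e-03  3.05408666e+01] 345
bar 190 [-91.79699717   8.8711256 ] 115.62349253253728 [ 18.72746748 164.39139522]
[-66, np.float64(-2.6), np.float64(-1.1), np.float64(-2.0)]
[-62, np.float64(2.0), np.float64(5.0), np.float64(-1.0)]
[-58, np.float64(19.3), np.float64(22.8), np.float64(19.0)]
[-54, np.float64(30.0), np.float64(38.6), np.float64(41.2)]
[-50, np.float64(29.6), np.float64(56.8), np.float64(53.4)]
[-46, np.float64(29.0), np.float64(60.1), np.float64(59.6)]
[-42, np.float64(29.6), np.float64(50.6), np.float64(50.0)]
[-38, np.float64(27.5), np.float64(50.7), np.float64(49.7)]
[-34, None, np.float64(50.2), np.float64(50.6)]
[-30, None, np.float64(60.2), np.float64(49.9)]
[-26, np.float64(60.8), np.float64(56.1), np.float64(50.0)]
[-22, np.float64(60.7), np.float64(55.8), np.float64(51.7)]
[-18, None, np.float64(64.6), np.float64(64.7)]
[-14, None, np.float64(29.6), None]
[-10, None, np.float64(28.9), None]
[-6, None, np.float64(30.0), None]
[-2, None, np.float64(29.4), None]
```

View pics/s21z.png

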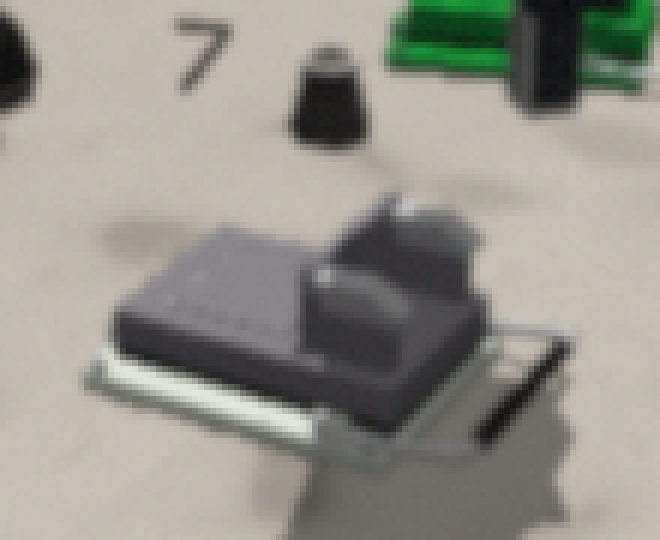

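play_rows(
  targets=[
    {"tx":0,"ty":0,"tz":0,"spin":-0.23,"gripper":0.53},
    {"tx":0,"ty":0,"tz":0,"spin":-0.46,"gripper":0.53},
    {"tx":0,"ty":0,"tz":0.05,"spin":-0.69,"gripper":0.53},
    {"tx":0,"ty":0,"tz":0.1,"spin":-0.92,"gripper":0.53},
    {"tx":0,"ty":0,"tz":0.2,"spin":-1,"gripper":0.53},
    {"tx":0,"ty":0,"tz":0.3,"spin":-1,"gripper":0.53},
    {"tx":0,"ty":0,"tz":0.32,"spin":-1,"gripper":0.53},
    {"tx":0,"ty":0,"tz":0.32,"spin":-1,"gripper":0.53},
  ],
)

```text
clock: 20.25
position: [497.0, 2.6, 39.0]
ee_rot: [0.726, -0.687, 0.0, 0.0]
contact_force: [0.3, 0.4, 1.5]
gripper_width: 19.9
```

```bash

python3 - <<'E'
from h import *
b=look('side','s22');a=look('top','t22');locp();goal((497.1,2.4,-6),.056+np.pi)
cv2.imwrite('pics/s22z.png',np.hstack([cv2.resize(b['frame'][170:260,210:310,::-1],None,fx=4.8,fy=4.8,interpolation=3),cv2.resize(a['frame'][190:280,180:245,::-1],None,fx=4.8,fy=4.8,interpolation=3)]))
v,u=np.mgrid[170:265,190:300];P=dep(b,np.c_[u.ravel(),v.ravel()]);c,s=np.cos(.056),np.sin(.056);L=(P[:,:2]-[587,7.5])@np.array([[c,-s],[s,c]])
g=b['frame'][v.ravel(),u.ravel()].mean(1)
q=(L[:,0]<-75)&(L[:,0]>-105)&(abs(L[:,1])<32)&(P[:,2]>10)&(P[:,2]<30)&(g<90);print('bar',q.sum(),np.median(L[q],0),np.median(P[q,2]),np.percentile(P[q,2],[10,90]),np.percentile(L[q,0],[10,90]))
q=(L[:,0]<-60)&(L[:,0]>-125)&(abs(L[:,1])<16)&(P[:,2]>30)&(P[:,2]<80);Q=np.c_[L[q],P[q,2]];print(Q[np.argsort(Q[:,2])[:14]].round(1))
E
```

```text
t 20.35 pos [497.5   2.7  39.7] yaw(y) -3.0868 z [ 0.002  0.    -1.   ] F [-0.6  0.1 -0.1] w 20.1 j [ 0.33  0.39 -0.53  0.   -0.65 -0.28]
LOCAL [-89.6   0.3] z 39.7 tip(shut) 47.7
t 20.35 pos [497.5   2.7  39.7] yaw(y) -3.0868 z [ 0.002  0.    -1.   ] F [-0.6  0.1 -0.1] w 20.1 j [ 0.33  0.39 -0.53  0.   -0.65 -0.28]
units [0.0013 0.0021 0.1827] spin -0.0015
bar 53 [-92.94698274   0.96800045] 19.01181497732824 [17.38469667 20.18887286] [-94.27572362 -89.56616042]
[[-8.090e+01 -2.500e+00  4.730e+01]
 [-8.160e+01  4.200e+00  4.840e+01]
 [-1.076e+02  5.000e-01  4.890e+01]
 [-1.024e+02  9.800e+00  4.970e+01]
 [-7.740e+01  1.060e+01  5.030e+01]
 [-1.086e+02  8.400e+00  5.070e+01]
 [-8.140e+01  9.400e+00  5.090e+01]
 [-8.180e+01 -5.300e+00  5.110e+01]
 [-7.990e+01  1.110e+01  5.130e+01]
 [-8.190e+01  1.000e-01  5.130e+01]
 [-8.180e+01  5.200e+00  5.140e+01]
 [-1.055e+02  1.190e+01  5.160e+01]
 [-1.080e+02  7.400e+00  5.240e+01]
 [-1.026e+02  1.080e+01  5.260e+01]]
```

View pics/s22z.png

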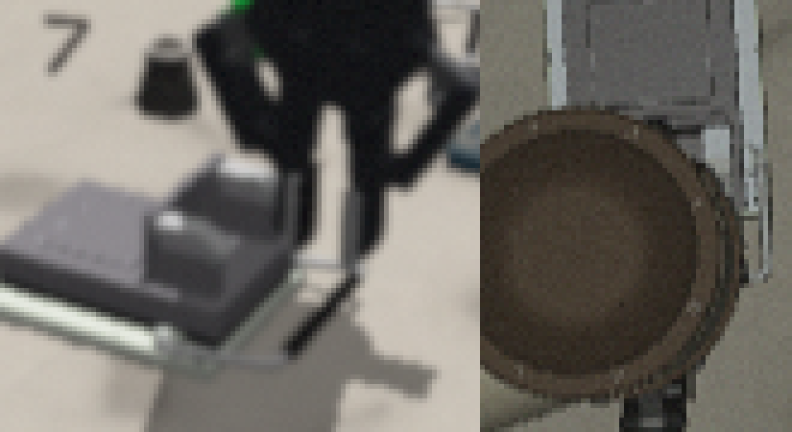

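play_rows(
  targets=[
    {"tx":0,"ty":0,"tz":0.06,"spin":0,"gripper":0.53},
    {"tx":0,"ty":0,"tz":0.12,"spin":0,"gripper":0.53},
    {"tx":0,"ty":0,"tz":0.17,"spin":0,"gripper":0.53},
    {"tx":0,"ty":0,"tz":0.17,"spin":0,"gripper":0.53},
  ],
)

```text
clock: 20.85
position: [496.5, 2.4, -4.1]
ee_rot: [0.726, -0.688, -0.0, 0.0]
contact_force: [-0.2, -0.3, -1.1]
gripper_width: 20.2
```

```bash

python3 - <<'E'
from h import *
b=look('side','s23');locp()
cv2.imwrite('pics/s23z.png',np.hstack([cv2.resize(b['frame'][180:270,210:310,::-1],None,fx=6,fy=6,interpolation=3)]))
E
```

```text
t 20.9 pos [496.9   2.5  -3.6] yaw(y) -3.0866 z [ 0. -0. -1.] F [-1.1 -0.6 -0.4] w 20.2 j [ 0.33  0.46 -0.56  0.   -0.55 -0.28]
LOCAL [-90.2   0.1] z -3.6 tip(shut) 4.4
```

View pics/s23z.png

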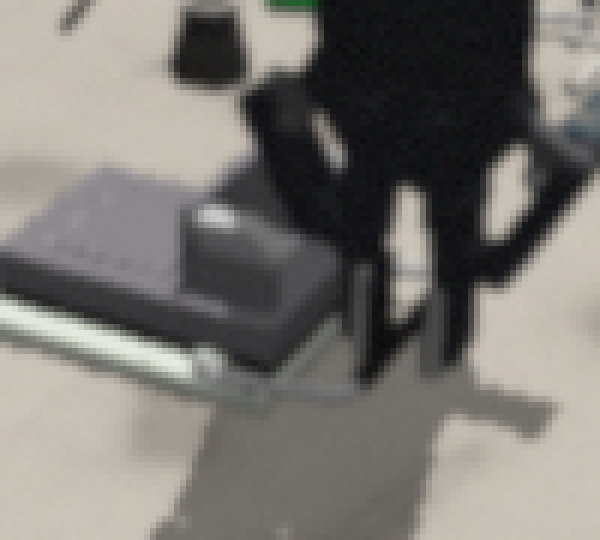

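play_rows(
  targets=[
    {"tx":0,"ty":0,"tz":0,"spin":0,"gripper":0.7},
    {"tx":0,"ty":0,"tz":0,"spin":0,"gripper":1},
    {"tx":0,"ty":0,"tz":0,"spin":0,"gripper":1},
    {"tx":0,"ty":0,"tz":0,"spin":0,"gripper":1},
  ],
)

```text
clock: 21.4
position: [497.8, 2.8, -3.2]
ee_rot: [0.726, -0.687, 0.001, -0.001]
contact_force: [2.2, -1.0, 0.1]
gripper_width: 5.4
```

```bash

python3 - <<'E'
from h import *
locp()
# arc plan for TCP relative to grip, from bail angle a0
a0=np.arcsin((18-10)/56)
for a in np.arange(a0,1.06,.1): print(round(a,2),'tyunits? dx',round(-56*(np.cos(a)-np.cos(a0)),1),'dz',round(56*(np.sin(a)-np.sin(a0)),1),'u',round(56*(np.cos(a0)-np.cos(a))/250,4),round(56*(np.sin(a)-np.sin(a0))/250,4))
E
```

```text
t 21.4 pos [497.8   2.8  -3.2] yaw(y) -3.0864 z [ 0.002  0.001 -1.   ] F [ 2.2 -1.   0.1] w 5.4 j [ 0.33  0.46 -0.56  0.   -0.54 -0.28]
LOCAL [-89.3   0.3] z -3.2 tip(shut) 4.8
0.14 tyunits? dx -0.0 dz 0.0 u 0.0 0.0
0.24 tyunits? dx 1.1 dz 5.5 u 0.0043 0.022
0.34 tyunits? dx 2.7 dz 10.9 u 0.0108 0.0434
0.44 tyunits? dx 4.8 dz 16.0 u 0.0194 0.0641
0.54 tyunits? dx 7.5 dz 21.0 u 0.03 0.0838
0.64 tyunits? dx 10.6 dz 25.6 u 0.0425 0.1024
0.74 tyunits? dx 14.2 dz 29.9 u 0.0568 0.1196
0.84 tyunits? dx 18.2 dz 33.8 u 0.0728 0.1353
0.94 tyunits? dx 22.5 dz 37.3 u 0.0902 0.1493
1.04 tyunits? dx 27.2 dz 40.4 u 0.109 0.1616
```

play_rows(
  targets=[
    {"tx":0,"ty":-0.004,"tz":-0.022,"spin":0,"gripper":1},
    {"tx":0,"ty":-0.011,"tz":-0.043,"spin":0,"gripper":1},
    {"tx":0,"ty":-0.019,"tz":-0.064,"spin":0,"gripper":1},
    {"tx":0,"ty":-0.03,"tz":-0.084,"spin":0,"gripper":1},
    {"tx":0,"ty":-0.042,"tz":-0.102,"spin":0,"gripper":1},
    {"tx":0,"ty":-0.057,"tz":-0.12,"spin":0,"gripper":1},
    {"tx":0,"ty":-0.057,"tz":-0.12,"spin":0,"gripper":1},
  ],
)

```text
clock: 22.28
position: [509.9, 3.3, 26.6]
ee_rot: [0.726, -0.688, -0.001, 0.001]
contact_force: [-1.4, 2.5, -0.3]
gripper_width: 5.2
```

```bash

python3 - <<'E'
from h import *
b=look('side','s24');locp()
cv2.imwrite('pics/s24z.png',np.hstack([cv2.resize(b['frame'][170:270,210:310,::-1],None,fx=5.5,fy=5.5,interpolation=3)]))
E
```

```text
t 22.32 pos [510.    3.3  26.6] yaw(y) -3.0868 z [-0.002 -0.    -1.   ] F [-2.6  2.1  0.6] w 5.2 j [ 0.32  0.43 -0.51 -0.   -0.64 -0.27]
LOCAL [-77.1   0.1] z 26.6 tip(shut) 34.6
```

View pics/s24z.png

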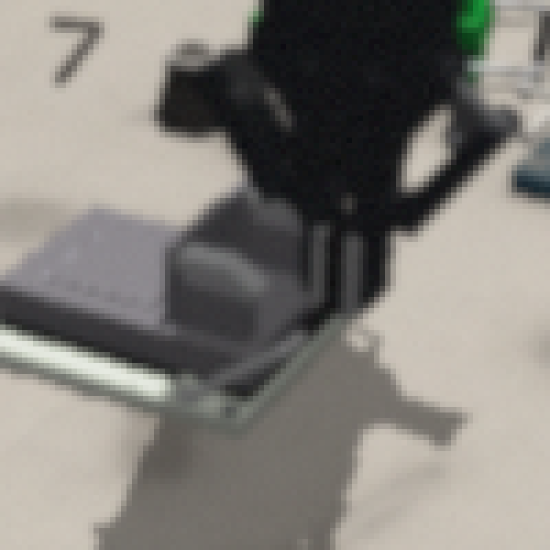

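play_rows(
  targets=[
    {"tx":0,"ty":-0.008,"tz":-0.008,"spin":0,"gripper":1},
    {"tx":0,"ty":-0.016,"tz":-0.016,"spin":0,"gripper":1},
    {"tx":0,"ty":-0.025,"tz":-0.023,"spin":0,"gripper":1},
    {"tx":0,"ty":-0.033,"tz":-0.03,"spin":0,"gripper":1},
    {"tx":0,"ty":-0.042,"tz":-0.036,"spin":0,"gripper":1},
    {"tx":0,"ty":-0.042,"tz":-0.036,"spin":0,"gripper":1},
  ],
)

```text
clock: 23.08
position: [516.7, 3.5, 33.8]
ee_rot: [0.726, -0.688, -0.003, 0.004]
contact_force: [-6.7, 6.4, -1.9]
gripper_width: 5.0
```

```bash

python3 - <<'E'
from h import *
b=look('side','s25');locp()
cv2.imwrite('pics/s25z.png',np.hstack([cv2.resize(b['frame'][160:260,210:310,::-1],None,fx=5.5,fy=5.5,interpolation=3)]))
E
```

```text
t 23.12 pos [516.7   3.5  33.8] yaw(y) -3.0883 z [-0.01  -0.001 -1.   ] F [-7.   6.1 -1.3] w 5.3 j [ 0.32  0.43 -0.48 -0.   -0.68 -0.26]
LOCAL [-70.4  -0.1] z 33.8 tip(shut) 41.8
```

View pics/s25z.png

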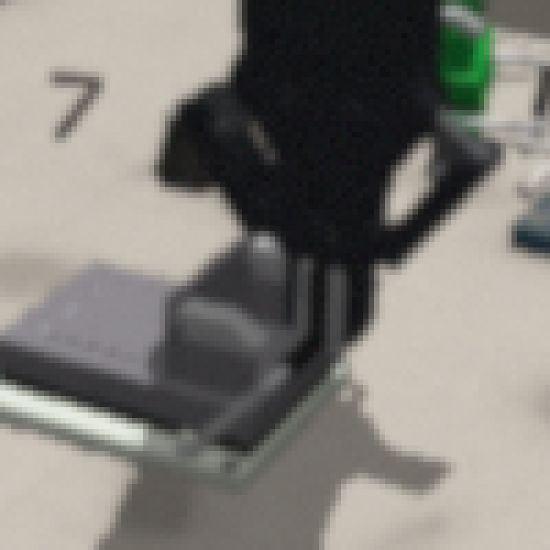

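play_rows(
  targets=[
    {"tx":0,"ty":0.015,"tz":0,"spin":0,"gripper":0.8},
    {"tx":0,"ty":0.015,"tz":0,"spin":0,"gripper":0.5},
    {"tx":0,"ty":0.015,"tz":0,"spin":0,"gripper":0.5},
    {"tx":0,"ty":0.015,"tz":-0.05,"spin":0,"gripper":0.5},
    {"tx":0,"ty":0.015,"tz":-0.15,"spin":0,"gripper":0.5},
    {"tx":0,"ty":0.015,"tz":-0.25,"spin":0,"gripper":0.5},
    {"tx":0,"ty":0.15,"tz":-0.25,"spin":0,"gripper":1},
    {"tx":0,"ty":0.19,"tz":-0.25,"spin":0,"gripper":1},
    {"tx":0,"ty":0.19,"tz":-0.25,"spin":0,"gripper":1},
  ],
)

```text
clock: 24.25
position: [474.3, 1.3, 98.5]
ee_rot: [0.726, -0.687, 0.0, -0.001]
contact_force: [0.1, -0.2, 0.1]
gripper_width: -0.1
```

```bash

python3 - <<'E'
from h import *
b=look('side','s26');locp()
cv2.imwrite('pics/s26z.png',np.hstack([cv2.resize(b['frame'][160:260,210:310,::-1],None,fx=5.5,fy=5.5,interpolation=3)]))
v,u=np.mgrid[170:265,190:310];P=dep(b,np.c_[u.ravel(),v.ravel()]);c,s=np.cos(.056),np.sin(.056);L=(P[:,:2]-[587,7.5])@np.array([[c,-s],[s,c]])
g=b['frame'][v.ravel(),u.ravel()].mean(1)
q=(L[:,0]<-60)&(L[:,0]>-95)&(abs(L[:,1])<30)&(P[:,2]>20)&(P[:,2]<75)&(g<80);print('bar',q.sum(),np.median(L[q],0),np.median(P[q,2]),np.percentile(P[q,2],[10,90]),np.percentile(L[q,0],[10,90]))
E
```

```text
t 24.3 pos [474.9   1.4  98.4] yaw(y) -3.0861 z [ 0.002  0.    -1.   ] F [ 0.9 -0.4  0.7] w -0.2 j [ 0.35  0.27 -0.52  0.   -0.78 -0.29]
LOCAL [-112.2    0.2] z 98.4 tip(shut) 106.4
bar 52 [-72.85413562   3.80098252] 53.537734438471205 [49.74841907 54.57030585] [-75.35198392 -70.44631307]
```

View pics/s26z.png

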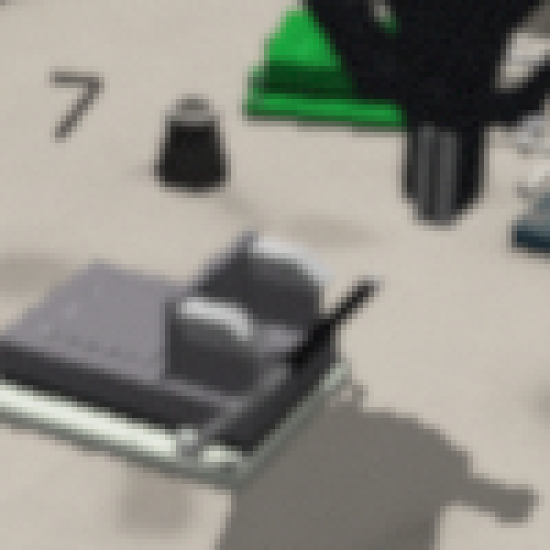

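play_rows(
  targets=[
    {"tx":0,"ty":0,"tz":0.13,"spin":0,"gripper":1},
    {"tx":0,"ty":0,"tz":0.25,"spin":0,"gripper":1},
    {"tx":0,"ty":0,"tz":0.265,"spin":0,"gripper":1},
    {"tx":0,"ty":-0.05,"tz":0.265,"spin":0,"gripper":1},
    {"tx":0,"ty":-0.08,"tz":0.265,"spin":0,"gripper":1},
    {"tx":0,"ty":-0.1,"tz":0.26,"spin":0,"gripper":1},
    {"tx":0,"ty":-0.12,"tz":0.255,"spin":0,"gripper":1},
    {"tx":0,"ty":-0.14,"tz":0.25,"spin":0,"gripper":1},
    {"tx":0,"ty":-0.14,"tz":0.25,"spin":0,"gripper":1},
  ],
)

```text
clock: 25.42
position: [504.0, 2.7, 35.8]
ee_rot: [0.726, -0.688, -0.003, 0.004]
contact_force: [-12.1, 4.4, 14.5]
gripper_width: 0.2
```

```bash

python3 - <<'E'
from h import *
b=look('side','s27');locp()
cv2.imwrite('pics/s27z.png',np.hstack([cv2.resize(b['frame'][160:260,210:310,::-1],None,fx=5.5,fy=5.5,interpolation=3)]))
E
```

```text
t 25.48 pos [504.    2.8  35.8] yaw(y) -3.0876 z [-0.01  -0.001 -1.   ] F [-12.5   4.9  13.7] w 0.5 j [ 0.33  0.41 -0.51 -0.   -0.67 -0.27]
LOCAL [-83.1  -0.1] z 35.8 tip(shut) 43.8
```

View pics/s27z.png

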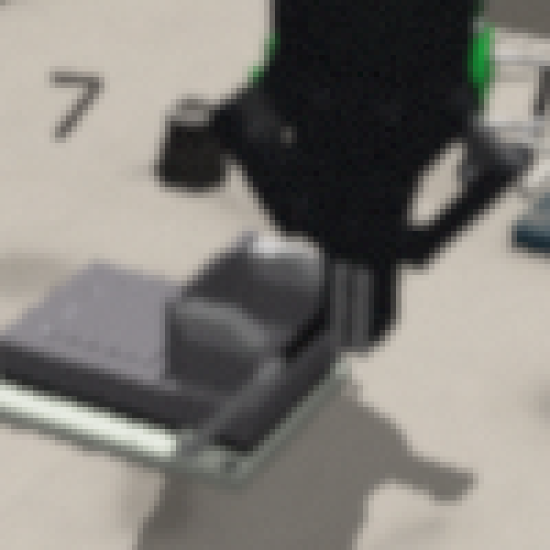

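play_rows(
  targets=[
    {"tx":0,"ty":0,"tz":-0.014,"spin":0,"gripper":1},
    {"tx":0,"ty":-0.01,"tz":-0.022,"spin":0,"gripper":1},
    {"tx":0,"ty":-0.02,"tz":-0.028,"spin":0,"gripper":1},
    {"tx":0,"ty":-0.03,"tz":-0.034,"spin":0,"gripper":1},
    {"tx":0,"ty":-0.03,"tz":-0.034,"spin":0,"gripper":1},
  ],
)

```text
clock: 26.1
position: [517.2, 3.7, 44.6]
ee_rot: [0.726, -0.687, 0.0, -0.0]
contact_force: [-3.4, 1.7, 7.3]
gripper_width: -0.1
```

```bash

python3 - <<'E'
from h import *
b=look('side','s28');locp()
cv2.imwrite('pics/s28z.png',np.hstack([cv2.resize(b['frame'][150:250,210:310,::-1],None,fx=5.5,fy=5.5,interpolation=3)]))
E
```

```text
t 26.15 pos [517.2   3.6  44.6] yaw(y) -3.0866 z [ 0.001  0.    -1.   ] F [-4.2  0.9  6.3] w 0.2 j [ 0.32  0.41 -0.48  0.   -0.69 -0.27]
LOCAL [-69.9   0.1] z 44.6 tip(shut) 52.6
```

View pics/s28z.png

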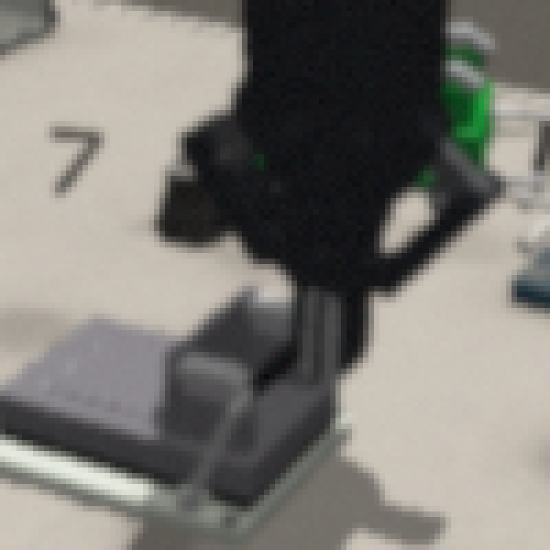

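play_rows(
  targets=[
    {"tx":0,"ty":-0.012,"tz":-0.005,"spin":0,"gripper":1},
    {"tx":0,"ty":-0.024,"tz":-0.008,"spin":0,"gripper":1},
    {"tx":0,"ty":-0.036,"tz":-0.01,"spin":0,"gripper":1},
    {"tx":0,"ty":-0.046,"tz":-0.01,"spin":0,"gripper":1},
    {"tx":0,"ty":-0.046,"tz":-0.01,"spin":0,"gripper":1},
  ],
)

```text
clock: 26.78
position: [524.6, 3.8, 47.1]
ee_rot: [0.726, -0.688, -0.002, 0.003]
contact_force: [-12.6, 3.4, 15.5]
gripper_width: 0.2
```

```bash

python3 - <<'E'
from h import *
b=look('side','s29');locp()
cv2.imwrite('pics/s29z.png',np.hstack([cv2.resize(b['frame'][150:250,210:310,::-1],None,fx=5.5,fy=5.5,interpolation=3)]))
E
```

```text
t 26.82 pos [524.6   3.8  47.1] yaw(y) -3.0872 z [-0.007 -0.001 -1.   ] F [-12.5   4.3  14.8] w -0.0 j [ 0.32  0.42 -0.45 -0.   -0.71 -0.26]
LOCAL [-62.5  -0.2] z 47.1 tip(shut) 55.1
```

View pics/s29z.png

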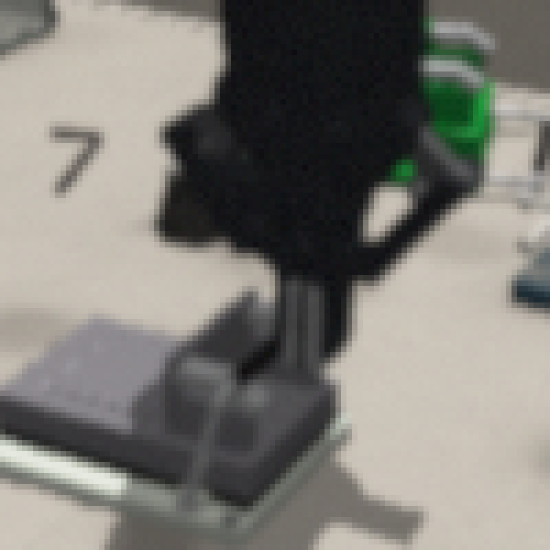

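play_rows(
  targets=[
    {"tx":0,"ty":-0.01,"tz":-0.002,"spin":0,"gripper":1},
    {"tx":0,"ty":-0.018,"tz":-0.003,"spin":0,"gripper":1},
    {"tx":0,"ty":-0.026,"tz":-0.003,"spin":0,"gripper":1},
    {"tx":0,"ty":-0.026,"tz":-0.003,"spin":0,"gripper":1},
  ],
)

```text
clock: 27.32
position: [535.0, 4.6, 49.3]
ee_rot: [0.727, -0.687, 0.001, -0.0]
contact_force: [-4.7, -0.3, 11.4]
gripper_width: 0.2
```

```bash

python3 - <<'E'
from h import *
b=look('side','s30');locp()
cv2.imwrite('pics/s30z.png',np.hstack([cv2.resize(b['frame'][150:250,210:310,::-1],None,fx=5.5,fy=5.5,interpolation=3)]))
E
```

```text
t 27.38 pos [535.8   4.7  49.3] yaw(y) -3.0855 z [ 0.003 -0.    -1.   ] F [-4.2 -0.3 12.2] w -0.3 j [ 0.31  0.42 -0.43  0.   -0.72 -0.26]
LOCAL [-51.3   0. ] z 49.3 tip(shut) 57.3
```

View pics/s30z.png

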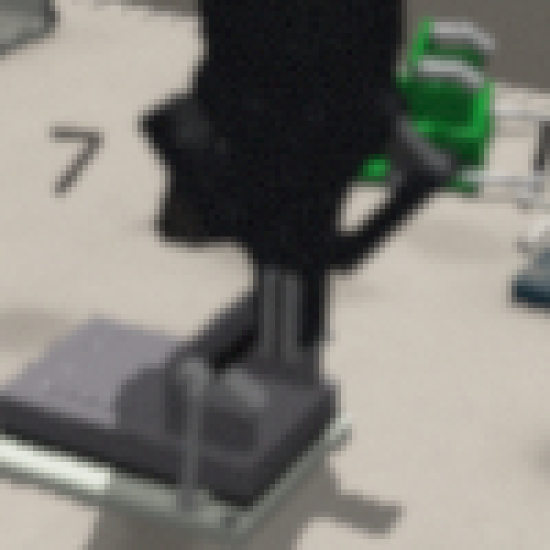

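play_rows(
  targets=[
    {"tx":0,"ty":0.03,"tz":0,"spin":0,"gripper":1},
    {"tx":0,"ty":0.08,"tz":0,"spin":0,"gripper":1},
    {"tx":0,"ty":0.16,"tz":-0.1,"spin":0,"gripper":1},
    {"tx":0,"ty":0.4,"tz":-0.3,"spin":0,"gripper":1},
    {"tx":0,"ty":0.6,"tz":-0.5,"spin":0,"gripper":1},
    {"tx":0,"ty":0.6,"tz":-0.5,"spin":0,"gripper":1},
  ],
)

```text
clock: 28.12
position: [383.0, -3.9, 173.7]
ee_rot: [0.726, -0.687, 0.001, -0.002]
contact_force: [1.3, 0.1, -0.1]
gripper_width: -0.1
```

```bash

python3 - <<'E'
from h import *
b=look('side','s31');a=look('top','t31');locp()
cv2.imwrite('pics/s31z.png',np.hstack([cv2.resize(b['frame'][160:260,190:290,::-1],None,fx=4.8,fy=4.8,interpolation=3),cv2.resize(a['frame'][165:265,185:250,::-1],None,fx=4.8,fy=4.8,interpolation=3)]))
c,s=np.cos(.056),np.sin(.056)
for n,im,box in(('side',b,(160,265,180,310)),('top',a,(165,265,185,250))):
    v,u=np.mgrid[box[0]:box[1],box[2]:box[3]];P=dep(im,np.c_[u.ravel(),v.ravel()]);L=(P[:,:2]-[587,7.5])@np.array([[c,-s],[s,c]])
    print(n)
    for x0 in range(-66,60,4):
        o=[x0]
        for y0 in (0,18,-18,30,-30):
            k=(abs(L[:,0]-x0)<2)&(abs(L[:,1]-y0)<5); o.append(float(np.median(P[k,2]).round(1)) if k.any() else None)
        print(o)
E
```

```text
t 28.23 pos [383.9  -3.6 173.7] yaw(y) -3.086 z [ 0.005  0.002 -1.   ] F [1.  0.3 0.1] w -0.0 j [ 0.42  0.   -0.61  0.   -0.95 -0.36]
LOCAL [-203.4    0.3] z 173.7 tip(shut) 181.7
side
[-66, -2.4, 0.5, -2.8, -0.0, -3.0]
[-62, 6.0, 2.9, 4.1, 1.1, -0.0]
[-58, 16.4, 16.6, 19.4, 22.4, 22.8]
[-54, 29.1, 29.5, 30.4, 40.7, 39.5]
[-50, 29.1, 29.1, 37.2, 56.8, 48.3]
[-46, 29.7, None, 30.2, 56.0, 54.6]
[-42, 64.5, 65.1, 42.5, 60.0, 59.5]
[-38, 67.3, 67.4, 48.5, 49.1, 48.7]
[-34, None, 65.6, 30.1, 43.1, 47.4]
[-30, None, None, 30.3, 60.1, 39.4]
[-26, 56.2, 55.3, 38.3, 59.5, 60.6]
[-22, 61.6, 61.4, 56.5, 49.5, 50.5]
[-18, 63.3, 64.1, 62.8, 63.3, 63.2]
[-14, None, None, None, 29.6, None]
[-10, None, 29.4, None, 29.8, None]
[-6, None, 30.6, None, 29.2, None]
[-2, None, 30.9, None, 29.6, None]
[2, 30.2, 30.5, None, 29.6, None]
[6, 31.3, 30.4, None, 30.2, None]
[10, 30.1, 29.8, None, 29.7, None]
[14, 31.3, 30.0, 31.1, 29.6, 29.4]
[18, 30.0, 30.7, 29.4, 30.1, 29.4]
[22, 30.0, 30.5, 30.9, 29.7, 29.7]
[26, 30.8, 30.3, 29.7, 30.1, 29.7]
[30, 30.4, 31.1, 30.3, 30.2, 29.3]
[34, 30.5, 30.7, 30.8, 29.6, 29.
[... 640 characters left out ...]
[-18, 65.0, 67.0, 66.1, 67.5, 67.3]
[-14, 31.3, 34.5, 35.6, 33.2, 31.6]
[-10, 32.0, 32.8, 31.1, 32.2, 32.2]
[-6, 34.4, 33.4, 32.4, 31.9, 32.3]
[-2, 33.3, 33.2, 33.6, 33.1, 32.6]
[2, 32.6, 33.0, 33.6, 32.9, 32.7]
[6, 33.4, 33.4, 32.4, 32.9, 33.2]
[10, 34.0, 34.2, 34.5, 33.6, 33.3]
[14, 33.0, 32.2, 33.8, 32.6, 33.0]
[18, 34.1, 31.7, 33.1, 34.3, 33.3]
[22, 33.2, 32.5, 34.0, 32.1, 33.9]
[26, 33.2, 33.1, 33.5, 33.8, 31.1]
[30, 34.1, 33.6, 33.8, 33.8, 31.1]
[34, 33.1, 33.9, 32.9, 33.1, 33.3]
[38, 33.2, 32.0, 33.9, 32.4, 32.0]
[42, 33.5, 32.1, 33.0, 31.4, 32.6]
[46, 31.4, 32.5, 31.9, 32.0, 33.3]
[50, 31.7, 31.8, 33.3, 31.8, 32.7]
[54, 33.1, 31.3, 31.6, 33.0, 32.9]
[58, 31.1, 31.8, 32.1, 33.3, 31.6]
```

View pics/s31z.png

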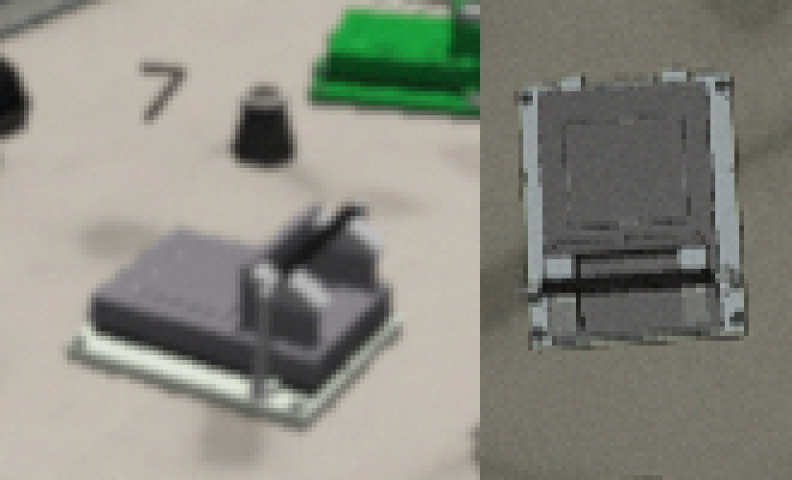

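```bash

python3 - <<'E'
from h import *
a=load('t31');t0=load('top0');c,s=np.cos(.056),np.sin(.056)
g=a['frame'].astype(float).mean(2)
v,u=np.mgrid[215:232,196:235];w=g[215:232,196:235]<38
uv=np.c_[u[w],v[w]];P=plane(a,uv,68);L=(P[:,:2]-[587,7.5])@np.array([[c,-s],[s,c]]);q=abs(L[:,1])<34
print('bar x',np.median(L[q,0]),L[q,0].mean(),q.sum(),'angle',np.arccos(-(L[q,0].mean()+35)/56))
for n,box in(('tin',(120,165,130,175)),('loupe',(150,180,282,312))):
    d=np.abs(a['frame'][box[0]:box[1],box[2]:box[3]].astype(int)-t0['frame'][box[0]:box[1],box[2]:box[3]]).mean(); print(n,d)
locp()
E
```

```text
bar x -36.57896445906022 -35.29667370997236 108 angle 1.5654985571924758
tin 3.2897119341563785
loupe 3.4025925925925926
t 28.23 pos [383.9  -3.6 173.7] yaw(y) -3.086 z [ 0.005  0.002 -1.   ] F [1.  0.3 0.1] w -0.0 j [ 0.42  0.   -0.61  0.   -0.95 -0.36]
LOCAL [-203.4    0.3] z 173.7 tip(shut) 181.7
```

play_rows(
  targets=[
    {"tx":0,"ty":0,"tz":0,"spin":0,"gripper":1},
    {"tx":0,"ty":0,"tz":0,"spin":0,"gripper":1},
  ],
)

```text
clock: 28.48
position: [384.7, -3.7, 171.0]
ee_rot: [0.726, -0.688, -0.0, 0.001]
contact_force: [0.3, -0.7, -0.5]
gripper_width: -0.3
```

```bash
python3 -c "
from h import *
print(job_done())"
```

```text
the job is handed in; nothing more can be done
None
```

I laid the loose ring across the front half of the tray, shut the lid and snapped the bail over the humps into the groove. I then backed the arm clear and handed the job in at about 28 s of the allowed 72 s; no verdict was reported.

**Last checks:**
- **Loose ring:** before the lid was shut, it lay flat at about (-25, -4) mm in the case frame, with its tab towards +y. That is about 0.5 mm lengthwise and 4 mm across from the middle of its space. With the lid shut it can no longer be seen.
- **Lid:** in both camera views its top is level along its whole length, about 32 mm up. The side camera reads about 2 mm low there.
- **Bail:** the bar lies behind the humps at about 1.57 rad by its position in the top view, good to about 2 mm. I could not measure how far the humps' bridge is pressed down.
- **Bystanders:** the top view shows no change at the loupe or the tin.
- **Robot:** it is touching nothing.

**What went wrong or disagreed:**
- **Fingertips:** they stood about 8 to 23 mm behind the reported tool point, depending on opening, and not 14 mm ahead as stated. I worked from the camera depth and contact forces instead.
- **Finger opening:** it read about 3 mm low on held objects.
- **First ring grasp:** it landed on top of the tab, so I repeated it lower.
- **Bail push:** the bar stuck to the finger by friction until I followed its arc upward; the forces stayed around 20 N.

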